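Clamp a slide carrier with a stage clip, then free it

ROBOT

A 6-joint arm with a two-finger parallel gripper is mounted at the origin on a cart in front of the work surface, level with it; the furniture and walls round the work are solid. World frame = base frame: x ahead of the robot, y to its left, z up, the work surface at z = 0. Lengths are in m, angles in rad, forces in N, time in s.
With the tool pointing down it reaches from about 0.35 to 0.85 m from the base axis. Payload 8.1 kg.
Tool frame: the origin (TCP) lies at the very end of the fingers, on their centre line; the grasp point (between the pads) lies 19 mm behind it; x points along the fingers, y is the direction in which the jaws open and shut, and the axes are right-handed (so a half turn about x gives the same grasp; the last joint's range is limited). The gripper opens to 93 mm and grips with 3 to 60 N. Pads are 15 mm wide; open, the fingers measure 128 mm over their backs; the gripper's body (75 mm by 188 mm) begins 65 mm behind the grasp point.
Start: joints at [-1.421, 0.13, 1.488, -0, 1.523, -0.085], TCP at [0.14, -0.584, 0.219] pointing down, gripper open.
Joint ranges: [-2.96, 2.96], [-0.89, 2.26], [0.02, 2.5], [-1.34, 4.48], [0, 2.73], [-2.66, 2.66]. Speed limits (rad/s): [2.39, 2.39, 2.79, 3.14, 3.14, 3.14].

INTERFACE

Orientations are given as a rotation vector (axis times angle).
In Python, from station import ctrl, vision gives the robot as it stands.
- The arm moves only by the shell command python3 -m crank 'ROWS' [FORCE]. ROWS is JSON, a list of rows, each an object with "hand": the finger opening in m, from 0 to 0.093; "offset": the shift along the tool's x, y, z in m, a list of three; "rotation": the turn, a rotation vector about the tool's x, y, z in degrees, a list of three. A call has 1 to 8 rows; each row shifts and turns the commanded pose from where the row before left it, along the tool's axes as they then stand; what a row does not reach is not made up. A row lasts 1/10 s, in which the tool goes at most 50 mm and 8.59 degrees, less where a joint would pass 70% of its speed; a pose out of reach is approached as far as the arm can. A call is refused whole if a number of a shift passes 0.05 or a number of a turn 8.59, either way. A call with a gripper value outside its range is refused whole. The fingers move at their own pace and stop on an object; FORCE is the grip in N (left out, the last holds). Time passes only in rows, so rows that do not move let the fingers close. It gives the time, the measured TCP pose, the force and the opening at its end, in the units of the state.
- ctrl.state(): the state, without advancing time (a new reading comes with each control period).
- vision.read_camera(name): name is "side" or "top"; returns a dict with "color" (384x512x3 uint8, blue, green, red), "depth" (384x512 float32, m along the optical axis (not along the pixel's ray), 0 where there is no reading), "fx", "fy", "cx", "cy" (pixels), "extrinsics" (4x4, takes a point from camera to world coordinates). Camera axes: x right, y up, looking along -z (the intrinsics and any distortion apply to the point x, -y, -z); pixel columns grow to the right and rows downward; lengths in m; the calibration is good to about 2 mm. A picture is of the moment at which its call begins.
- ctrl.finish_job(): hands the job in, once; it reports no verdict.
Trained networks look in a picture, given as the dict that the camera call returned (one of the last four; its "shot" number tells which), for a name from the list of things; names that differ only in an ending like _2 or _b are one class to them, and where a whole thing is asked for, a point or a joint stands for the part that bears it (a point fixed in the world has none). Each returns a list of dicts, best first, with "confidence" (0 to 1); they miss things now and then, are a little off and sometimes report something else, mostly with a low value. They report only what shows in the picture. A call takes as long as a camera call.
- vision.masks_of(picture, query): "mask" (384x512 bool, what is visible of it) and "pixel" ([row, column] in pixels, amid what is visible of it).
The state is a dict: "time_s": time; "q": joint angles; "dq": joint speeds; "effort": joint torques, N m; "ee_pos": TCP position; "tool_rot": TCP orientation; "contact_force": force on the tool from outside, world axes, zero at the start; "moment": the same for the moment, N m; "opening": opening from 0.0 (shut) to 1.0 (fully open).
Only numpy, scipy, OpenCV 4.12 (cv2) and the standard library are available. Lean on these libraries where they do the work, as an engineer would, in place of code of your own. Each camera call takes 0.05 s, during which the arm holds its last target.

TASK

Push the slide carrier along its guide on the inspection stage until it is fully home against the end stop, then swing the spring clip round its pivot screw, up onto the carrier's edge and fully round against its stop, and let go of it so that it clamps the carrier alone for two seconds. Then swing the clip all the way back to its parking stop and leave the carrier still fully home. Work gently by feel, with no more than about 10 N: push with the fingertips and do not grip or force the clip or the carrier, and do not disturb the things standing round the stage.

Things in the scene. Friction and masses are not known exactly. Their poses are not given: they have to be found in the camera images.
- stage: Dark inspection stage, fixed. Origin on the bench top under the guide's centre line; x along the guide to the end stop, y left, z up. Plate x -80 to +70 mm, y -100 to +70 mm, top 50 mm above the bench. Guide lips 2.5 mm high, inner faces at y +-23.5 mm (x -65 to +55). End stop: round foot of a set screw in a bracket, face set anywhere from x +22 to +50 mm, not measured: find it by feel
- slide_centre (a point): Centre of the slide carrier, a loose aluminium plate 140 x 44 x 6 mm (long way along the guide) with a glass window, lying between the lips, 1.5 mm play each side. It starts 14 to 46 mm short of the end stop; home, its centre is 70 mm short of the stop's face. Its near end overhangs the stage plate: push on that end face, fingertips reaching below it; sliding takes about 1 N
- slide: The same slide carrier: origin at the centre of its underside, x along its 140 mm length, about 120 g
- clip: Hub of the flat spring clip; origin on the axis of its vertical pivot screw (x +30, y -50 mm in the stage frame; head 70 mm above the bench); x axis along the clip to the post. Strip 12 mm wide, its top 14 mm above the plate. Stays where it is left. Swings clockwise from above, from a rigid parking stop (starts 0 to 0.35 rad from it) to a rigid clamping pin 1.38 to 1.72 rad from parking
- clip_post (a point): Point on the axis of the clip's finger post: upright steel pin, 10 mm diameter, 14 to 50 mm above the stage plate, on the clip's free end, 55 mm from the pivot axis. The point is 83.5 mm above the bench, 3 mm more with the clip up on the carrier. Swinging takes 1 to 2 N at the post, camming up onto the carrier 3 to 6 N; more than that is a stop
- clip_nose (a point): Underside of the clip's round nose, right below the post: 19 mm across, bevelled at 28 degrees, 3 mm above the plate; pushed sideways it cams up onto the 6 mm thick carrier. It meets the carrier's edge about 1.2 rad from parking and is fully up at 1.35; then it slides on easily until the strip meets the clamping pin, whose setting is not measured: find it by feel
- parking_stop_post (a point): Where clip_post stands when the clip is against its rigid parking stop (x -5, y -92 mm in the stage frame)
- amber_bottle: Bystander: amber screw-cap bottle, 60 mm across and 122 mm tall, left of the stage; origin at its underside
- spanner: Bystander: open-ended spanner, 160 x 28 x 5 mm, lying right of the stage; origin at the centre of its underside
- vial: Bystander: small vial, 12 mm across and 33 mm tall, standing left of the stage; origin at its underside
- fitting: Bystander: small finger-tight fitting, 42 x 12 x 12 mm, lying left of the stage; origin at the centre of its underside

How it is judged:
On the way, in this order (a step that is already met when the one before it is completed fails the run):
1. the carrier is fully home against the end stop, the clip not yet on it (x of end_screw_c0 in the frame of slide below 0.074 m and height (world z) of slide_centre below 0.055 m and y of clip_post in the frame of stage below -0.04 m), for 0.2 s.
2. the clip sits fully round on the carrier's edge, untouched, for 2 s with the carrier home (x of end_screw_c0 in the frame of slide below 0.074 m and y of stop_pin_c0 in the frame of clip above -0.0093 m and contact force between the fingers and clip below 0.3 N), for 2 s.
At the end, for the whole second after the job is handed in: The clip is back within about 4 mm of its parking stop and untouched, and the carrier lies flat in its guide, at rest, within 1.5 mm of the end stop's foot (x of end_screw_c0 in the frame of slide below 0.074 m and height (world z) of slide_centre below 0.055 m and y of clip_post in the frame of stage below -0.0892 m and linear speed of slide below 0.01 m/s and contact force between the fingers and clip below 0.3 N).
It fails at once if the fingers press on or grip the clip with more than 12 N (contact force between the fingers and clip above 12 N).
It fails at once if the fingers press on or grip the carrier with more than 12 N (contact force between the fingers and slide above 12 N).
It fails at once if the carrier is tipped or lifted out of its guide (angle between slide's own z axis and vertical above 0.12 rad or height (world z) of slide_centre above 0.06 m).
It fails at once if a bystander is moved by more than 15 mm (distance of any of amber_bottle, spanner, vial, fitting from where it was at the start of the episode above 0.015 m).
It also fails if it takes over 72 s, if anything falls off the work surface, if the arm or the gripper's body presses on something with over 40 N, if the wrist force passes 120 N, or if a joint passes its speed limit or range.

## Working session

There is one attempt and no reset: what is moved stays moved. The work goes in short steps, Python scripts to look and compute and a shell command to move; the robot and the scene stay as the last step left them, time stands still between calls to the robot, and variables do not carry over. Pictures are saved under pics/ and viewed, and the job is handed in when it is done.

```bash
ls; mkdir -p pics; cat > h.py <<'E'
import numpy as np, cv2
from station import ctrl, vision
from scipy.spatial.transform import Rotation as R
def world(p,r,c,d=None):
    d=p["depth"][int(r),int(c)] if d is None else d
    v=np.array([(c-p["cx"])/p["fx"]*d,-(r-p["cy"])/p["fy"]*d,-d,1])
    return (p["extrinsics"]@v)[:3]
def atz(p,r,c,z):
    E=p["extrinsics"];v=E[:3,:3]@np.array([(c-p["cx"])/p["fx"],-(r-p["cy"])/p["fy"],-1]);o=E[:3,3]
    return o+v*(z-o[2])/v[2]
def proj(p,w):
    v=np.linalg.inv(p["extrinsics"])@np.append(w,1);d=-v[2]
    return v[0]/d*p["fx"]+p["cx"],-v[1]/d*p["fy"]+p["cy"]
E
python3 - <<'E'
from h import *
s=ctrl.state();print({k:np.round(v,3) for k,v in s.items()}); print(R.from_rotvec(s['tool_rot']).as_matrix().round(3))
for n in("side","top"):
    p=vision.read_camera(n);cv2.imwrite(f"pics/{n}0.png",p["color"]);print(n,p["extrinsics"].round(3),p["fx"],{k:(v if np.size(v)<10 else '') for k,v in p.items()})
    for q in ["slide","stage","clip","clip_post","clip_nose","slide_centre","amber_bottle","spanner","vial","fitting"]:
        for m in vision.masks_of(p,q)[:2]:
            r,c=m["pixel"];pts=np.argwhere(m["mask"]);print(q,round(m["confidence"],2),r,c,len(pts),world(p,r,c).round(3))
E
```

```text
pics
{'time_s': np.float64(0.0), 'q': array([-1.421,  0.131,  1.489, -0.   ,  1.523, -0.085]), 'dq': array([-0.001, -0.001,  0.   ,  0.001, -0.001, -0.001]), 'effort': array([-3.0000e-03, -5.5986e+01, -4.9176e+01,  7.6000e-02,  3.5000e-02,
       -0.0000e+00]), 'ee_pos': array([ 0.14 , -0.583,  0.218]), 'tool_rot': array([ 2.098,  0.249, -2.098]), 'contact_force': array([-0.551,  0.348,  0.377]), 'moment': array([-0.013, -0.004,  0.002]), 'opening': np.float64(0.997)}
[[-0.     0.233 -0.973]
 [ 0.002 -0.973 -0.233]
 [-1.    -0.002 -0.   ]]
side [[-0.955  0.199 -0.22   0.323]
 [-0.296 -0.63   0.718  0.826]
 [ 0.004  0.751  0.661  0.754]
 [ 0.     0.     0.     1.   ]] 495.98276986941596 {'color': '', 'depth': '', 'fx': 495.98276986941596, 'fy': 495.98276986941596, 'cx': 250.49616867920201, 'cy': 188.29926474742157, 'extrinsics': '', 'shot': 1}
slide 0.84 194.5 269.1 1000 [0.512 0.075 0.056]
stage 0.56 187.0 233.3 3636 [0.594 0.067 0.048]
clip 0.74 166.1 249.4 178 [0.576 0.008 0.065]
clip_post 0.74 166.5 253.1 161 [0.569 0.003 0.062]
clip_post 0.3 306.4 249.1 1894 [0.464 0.369 0.076]
c
[... 355 characters left out ...]
0.023  0.114]
 [-0.021  0.126  0.992  1.082]
 [ 0.     0.     0.     1.   ]] 441.538069787247 {'color': '', 'depth': '', 'fx': 441.538069787247, 'fy': 441.538069787247, 'cx': 259.40498238891706, 'cy': 192.83265054247465, 'extrinsics': '', 'shot': 2}
slide 0.83 212.6 286.7 1162 [0.517 0.074 0.057]
stage 0.74 186.9 297.3 3913 [0.578 0.049 0.053]
clip 0.76 180.2 313.1 131 [0.592 0.013 0.065]
clip_post 0.53 183.2 315.6 136 [0.586 0.007 0.063]
clip_post 0.34 185.9 298.9 3889 [0.581 0.045 0.049]
clip_nose 0.42 184.9 313.9 118 [0.581 0.011 0.066]
slide_centre 0.74 215.1 286.2 1147 [0.511 0.075 0.056]
spanner 0.65 212.0 239.4 54 [0.521 0.187 0.011]
spanner 0.61 200.3 353.9 244 [ 0.553 -0.093  0.002]
```

```bash
python3 - <<'E'
import cv2
a=cv2.imread("pics/top0.png")[120:300,200:400];b=cv2.imread("pics/side0.png")[120:300,150:350]
cv2.imwrite("pics/c0.png",cv2.resize(a,None,fx=3.6,fy=3.3,interpolation=2) if 0 else cv2.resize(a,(667,600),interpolation=2))
cv2.imwrite("pics/c1.png",cv2.resize(b,(667,600),interpolation=2))
E
```

```text
(no output)
```

View pics/top0.png

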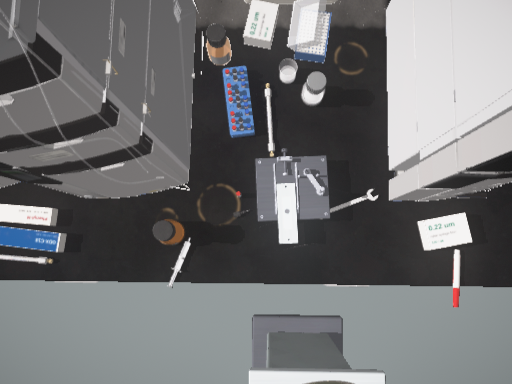

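View pics/c0.png

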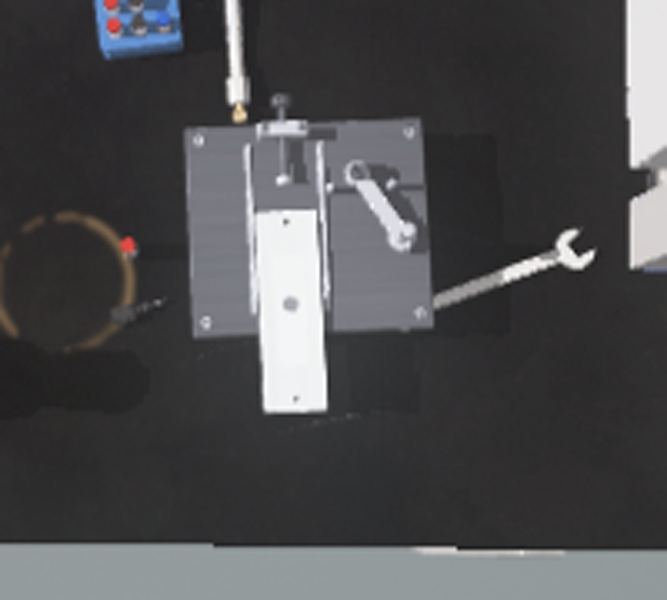

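View pics/c1.png

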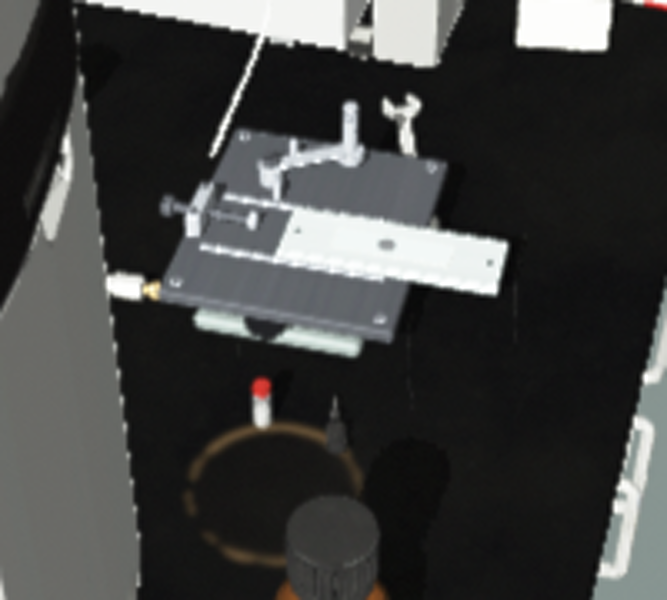

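The top view shows the stage upright, with the end stop at the top (crop 283,180). The carrier hangs over the near edge, and the clip is at (357,172)→(403,237), right of the guide. Next I'll fit the stage pose.

```bash
python3 - <<'E'
from h import *
for n in("top","side"):
    p=vision.read_camera(n)
    rr,cc=np.mgrid[0:384,0:512];d=p["depth"]
    V=np.stack([(cc-p["cx"])/p["fx"]*d,-(rr-p["cy"])/p["fy"]*d,-d,np.ones_like(d)],-1)@p["extrinsics"].T
    X=V[...,:3]
    st=(d>0)&(abs(X[...,2]-.049)<.005)&(abs(X[...,0]-.55)<.15)&(abs(X[...,1]-.05)<.15)
    st=cv2.morphologyEx(st.astype(np.uint8),cv2.MORPH_OPEN,np.ones((2,2)))>0
    for nm,m in(("stageZ",st),("slide",vision.masks_of(p,"slide")[0]["mask"]),("clip",vision.masks_of(p,"clip")[0]["mask"])):
        q=X[m&(d>0)]; z=np.median(q[:,2])
        if nm=="clip":
            for pct in(5,25,50,75,95): print(pct,np.percentile(q[:,2],pct).round(4))
            lab=np.argwhere(m)
            zz={"stageZ":.05,"slide":.056,"clip":.064}[nm]
        zz={"stageZ":.05,"slide":.056,"clip":.064}[nm]
        pts=np.array([atz(p,r,c,zz)[:2] for r,c in np.argwhere(m)],np.float32)
        if nm=="stageZ": 
            n_,l,s_,ce=cv2.connectedComponentsWithStats(m.astype(np.uint8)); k=1+np.argmax(s_[1:,4]); m=l==k
            pts=np.array([atz(p,r,c,zz)[:2] for r,c in np.argwhere(m)],np.float32)
            if n=="top": cv2.imwrite("pics/m.png",m*255)
        print(n,nm,len(pts),"medz",z.round(4)); re=cv2.minAreaRect(pts*1000);print(np.round(re[0],1),np.round(re[1],1),round(re[2],2)); print(cv2.boxPoints(re).round(1).tolist())
E
```

```text
top stageZ 3314 medz 0.0505
[574.8  58.7] [149.9 169.6] 3.02
[[495.5, 139.5], [504.3999938964844, -29.899999618530273], [654.0, -22.0], [645.0999755859375, 147.3000030517578]]
top slide 1204 medz 0.0565
[518.   73.3] [143.   47.8] 3.07
[[445.3999938964844, 93.4000015258789], [447.8999938964844, 45.599998474121094], [590.7000122070312, 53.20000076293945], [588.2000122070312, 101.0]]
5 0.0473
25 0.0493
50 0.0508
75 0.0523
95 0.0642
top clip 3886 medz 0.0508
[584.2  62.4] [166.  167.4] 3.04
[[496.8999938964844, 141.60000610351562], [505.79998779296875, -25.600000381469727], [671.5, -16.799999237060547], [662.5999755859375, 150.39999389648438]]
side stageZ 2787 medz 0.0501
[571.3  68.4] [149.7 174.8] 2.79
[[492.29998779296875, 152.0], [500.79998779296875, -22.5], [650.4000244140625, -15.199999809265137], [641.9000244140625, 159.3000030517578]]
side slide 1074 medz 0.056
[516.2  78. ] [141.9  51.7] 3.57
[[443.70001220703125, 99.4000015258789], [447.0, 47.79999923706055], [588.5999755859375, 56.599998474121094], [585.4000244140625, 108.19999694824219]]
5 0.0594
25 0.0635
50 0.0648
75 0.071
95 0.0953
side clip 178 medz 0.0648
[579.9   3.2] [92.  47.5] 63.12
[[538.0, -27.100000381469727], [580.2999877929688, -48.5], [621.9000244140625, 33.5], [579.5, 55.0]][ WARN:0@2.975] global loadsave.cpp:1063 imwrite_ Unsupported depth image for selected encoder is fallbacked to CV_8U.
```

```bash
python3 -m crank '[{"hand":0,"offset":[0,-0.035,-0.034],"rotation":[1.3,0,0]},{"hand":0,"offset":[0,-0.035,-0.034],"rotation":[1.3,0,0]},{"hand":0,"offset":[0,-0.035,-0.034],"rotation":[1.3,0,0]},{"hand":0,"offset":[0,-0.035,-0.033],"rotation":[1.3,0,0]},{"hand":0,"offset":[0,-0.035,-0.033],"rotation":[1.3,0,0]},{"hand":0,"offset":[0,-0.035,-0.033],"rotation":[1.3,0,0]},{"hand":0,"offset":[0,-0.035,-0.033],"rotation":[1.3,0,0]},{"hand":0,"offset":[0,-0.035,-0.032],"rotation":[1.3,0,0]}]' 10
cat >> h.py <<'E'
O=np.array([.5790,.0739]);YAW=np.deg2rad(3.02)
RS=np.array([[np.cos(YAW),-np.sin(YAW)],[np.sin(YAW),np.cos(YAW)]])
def S2W(x,y): return O+RS@np.array([x,y])
def W2S(w): return RS.T@(np.array(w)[:2]-O)
def where(tgt=None,z=None,ang=None):
    """tgt stage xy (m), z world, ang: desired world angle (deg) of tool y in STAGE frame"""
    s=ctrl.state();M=R.from_rotvec(s['tool_rot']).as_matrix();p=s['ee_pos']
    ty=np.rad2deg(np.arctan2(M[1,1],M[0,1])-YAW)
    print("t",round(float(s['time_s']),2),"stage",(W2S(p)*1000).round(1),"z",round(p[2]*1000,1),"tooly ang stage",ty.round(1),"xdir",M[:,0].round(3),"F stage",(RS.T@s['contact_force'][:2]).round(2),round(s['contact_force'][2],2),"open",round(float(s['opening'])*93,1))
    if tgt is not None:
        d=np.append(S2W(*tgt),z)-p; print("tool offset mm",(M.T@d*1000).round(1), "rot x", None if ang is None else ((-(ang-ty)+180)%360-180))
E
python3 -c "
from h import *
where((-.156,.001),.10,-90)"
```

```text
time_s: 2.2
ee_pos: [0.3596, -0.2643, 0.219]
tool_rot: [2.196, 0.056, -2.194]
contact_force: [0.9, -0.2, -0.9]
opening: 0.364
t 2.2 stage [-236.9 -326.2] z 219.0 tooly ang stage -90.0 xdir [ 0.001 -0.001 -1.   ] F stage [ 0.93 -0.29] -0.93 open 33.8
tool offset mm [ 118.8 -327.3  -80.6] rot x -0.03919038141549436
```

```bash
python3 -m crank '[{"hand":0,"offset":[0.014,-0.041,-0.01],"rotation":[0,0,0]},{"hand":0,"offset":[0.014,-0.041,-0.01],"rotation":[0,0,0]},{"hand":0,"offset":[0.014,-0.041,-0.01],"rotation":[0,0,0]},{"hand":0,"offset":[0.014,-0.041,-0.01],"rotation":[0,0,0]},{"hand":0,"offset":[0.014,-0.041,-0.01],"rotation":[0,0,0]},{"hand":0,"offset":[0.014,-0.041,-0.01],"rotation":[0,0,0]},{"hand":0,"offset":[0.014,-0.041,-0.01],"rotation":[0,0,0]},{"hand":0,"offset":[0.014,-0.041,-0.01],"rotation":[0,0,0]}]' 10
python3 - <<'E'
from h import *
where((-.156,.001),.038,-90)
for n in("top","side"):
    p=vision.read_camera(n);cv2.imwrite(f"pics/{n}1.png",cv2.resize(p["color"][100:300,150:400],(750,600)))
where()
E
```

```text
time_s: 3.0
ee_pos: [0.4214, 0.0677, 0.1065]
tool_rot: [2.196, 0.059, -2.193]
contact_force: [0.8, 0.0, -0.4]
opening: 0.002
t 3.0 stage [-157.7    2.1] z 106.5 tooly ang stage -90.0 xdir [ 0.001  0.    -1.   ] F stage [ 0.75 -0.01] -0.41 open 0.2
tool offset mm [68.5  1.1 -1.6] rot x 0.037515136413787786
t 3.1 stage [-159.     4.6] z 104.8 tooly ang stage -89.7 xdir [-0.003  0.001 -1.   ] F stage [-0.75 -0.59] -0.59 open 0.3
```

View pics/side1.png

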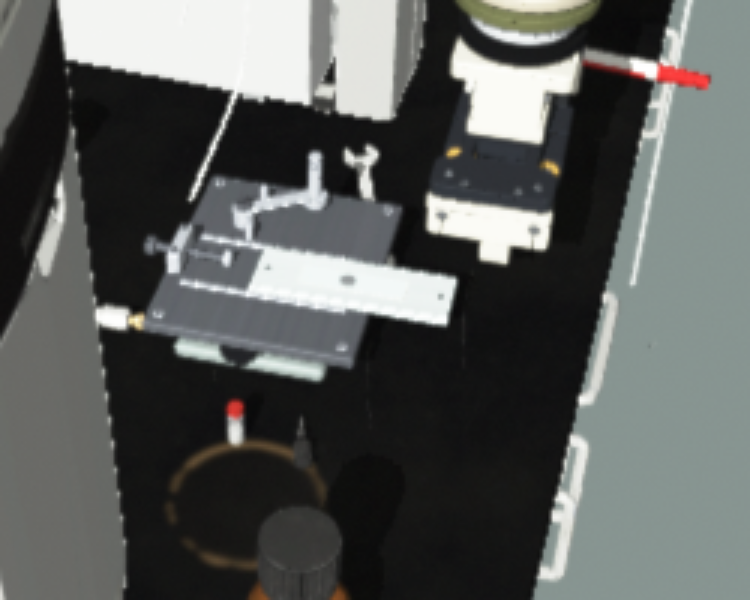

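The gripper's closed fingers (492,255) hover behind the carrier's near end (455,300). The other things look undisturbed. I'll lower them now.

```bash
python3 -m crank '[{"hand":0,"offset":[0.022,0.001,0],"rotation":[0,0,0]},{"hand":0,"offset":[0.022,0.001,0],"rotation":[0,0,0]},{"hand":0,"offset":[0.022,0.0,0],"rotation":[0,0,0]},{"hand":0,"offset":[0,0,0],"rotation":[0,0,0]},{"hand":0,"offset":[0,0,0],"rotation":[0,0,0]}]' 10
python3 -c "
from h import *
where((-.146,.001),.038,-90)"
```

```text
time_s: 3.6
ee_pos: [0.4212, 0.0634, 0.0411]
tool_rot: [2.194, 0.058, -2.195]
contact_force: [0.6, 1.0, 0.2]
opening: 0.004
t 3.6 stage [-158.2   -2.2] z 41.1 tooly ang stage -90.0 xdir [-0.001 -0.    -1.   ] F stage [0.65 0.94] 0.17 open 0.4
tool offset mm [  3.1  -3.2 -12.2] rot x 0.0026753095348226452
```

```bash
python3 -m crank '[{"hand":0,"offset":[0,-0.001,-0.003],"rotation":[0,0,0]},{"hand":0,"offset":[0,-0.001,-0.003],"rotation":[0,0,0]},{"hand":0,"offset":[0,-0.001,-0.003],"rotation":[0,0,0]},{"hand":0,"offset":[0,0,-0.002],"rotation":[0,0,0]},{"hand":0,"offset":[0,0,-0.001],"rotation":[0,0,0]},{"hand":0,"offset":[0,0,0],"rotation":[0,0,0]}]' 10
python3 -c "
from h import *
where()
p=vision.read_camera('top');cv2.imwrite('pics/t2.png',cv2.resize(p['color'][120:270,200:400],(800,600)))
p=vision.read_camera('side');cv2.imwrite('pics/s2.png',cv2.resize(p['color'][120:270,170:370],(800,600)))
where()"
```

```text
time_s: 4.2
ee_pos: [0.4332, 0.0675, 0.0407]
tool_rot: [2.194, 0.059, -2.194]
contact_force: [-0.7, -0.2, -0.6]
opening: 0.006
t 4.2 stage [-145.9    1.3] z 40.7 tooly ang stage -90.0 xdir [-0. -0. -1.] F stage [-0.72 -0.11] -0.59 open 0.5
t 4.3 stage [-146.2    1.3] z 40.5 tooly ang stage -90.0 xdir [-0. -0. -1.] F stage [-0.12  0.09] 0.3 open 0.4
```

View pics/s2.png

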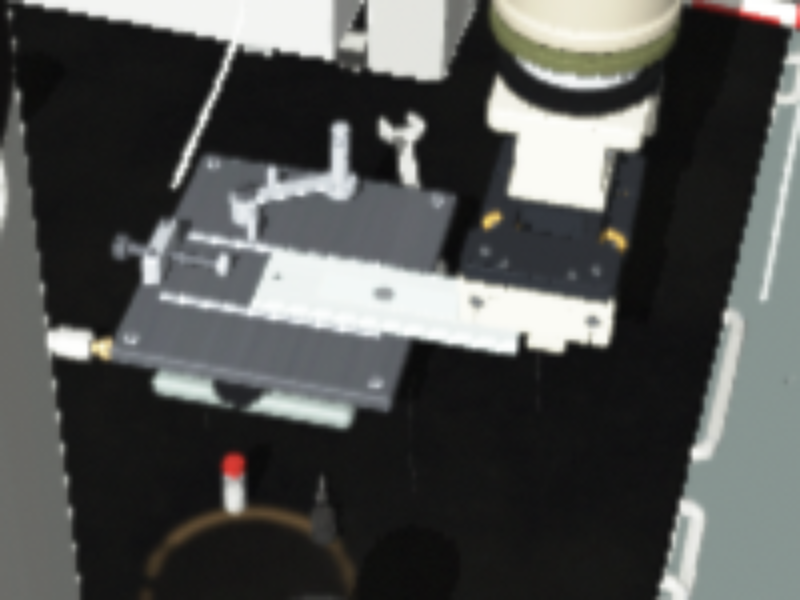

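Fingers (555,340) stand just behind the carrier end (517,345). Now I'll push slowly.

```bash
python3 -m crank '[{"hand":0,"offset":[0,0,-0.0015],"rotation":[0,0,0]},{"hand":0,"offset":[0,0,-0.0015],"rotation":[0,0,0]},{"hand":0,"offset":[0,0,-0.0015],"rotation":[0,0,0]},{"hand":0,"offset":[0,0,-0.0015],"rotation":[0,0,0]},{"hand":0,"offset":[0,0,-0.0015],"rotation":[0,0,0]},{"hand":0,"offset":[0,0,-0.0015],"rotation":[0,0,0]},{"hand":0,"offset":[0,0,-0.0015],"rotation":[0,0,0]},{"hand":0,"offset":[0,0,-0.0015],"rotation":[0,0,0]}]' 10
python3 -c "
from h import *
where()
p=vision.read_camera('top');
m=vision.masks_of(p,'slide')[0]['mask']
pts=np.array([atz(p,r,c,.056)[:2] for r,c in np.argwhere(m)],np.float32)
print(np.round(cv2.minAreaRect(pts*1000)[0],1),np.round(cv2.minAreaRect(pts*1000)[1],1), np.array([W2S(q)*1000 for q in pts])[:,0].max())
where()"
```

```text
time_s: 5.1
ee_pos: [0.4451, 0.0682, 0.0406]
tool_rot: [2.194, 0.058, -2.195]
contact_force: [-1.5, 1.0, 0.9]
opening: 0.006
t 5.1 stage [-134.     1.3] z 40.6 tooly ang stage -90.0 xdir [-0.  0. -1.] F stage [-1.4   1.04] 0.95 open 0.6
[557.7  76.1] [73.2 46. ] 15.42821303185403
t 5.2 stage [-133.7    1.3] z 40.7 tooly ang stage -90.0 xdir [ 0.  0. -1.] F stage [-0.49  0.01] -1.02 open 0.6
```

```bash
python3 -c "
from h import *
p=vision.read_camera('top')
cv2.imwrite('pics/t3.png',cv2.resize(p['color'][145:205,260:340],(800,600),interpolation=0))
for r in (165,170,175,180,185): print(r,(W2S(atz(p,r,285,.056))*1000).round(1))
where()"
```

```text
165 [50.7  1.6]
170 [38.7  2.1]
175 [26.8  2.7]
180 [14.9  3.3]
185 [3.1 3.9]
t 5.25 stage [-133.8    1.3] z 40.7 tooly ang stage -90.0 xdir [ 0. -0. -1.] F stage [0.29 0.28] 0.2 open 0.4
```

View pics/t3.png

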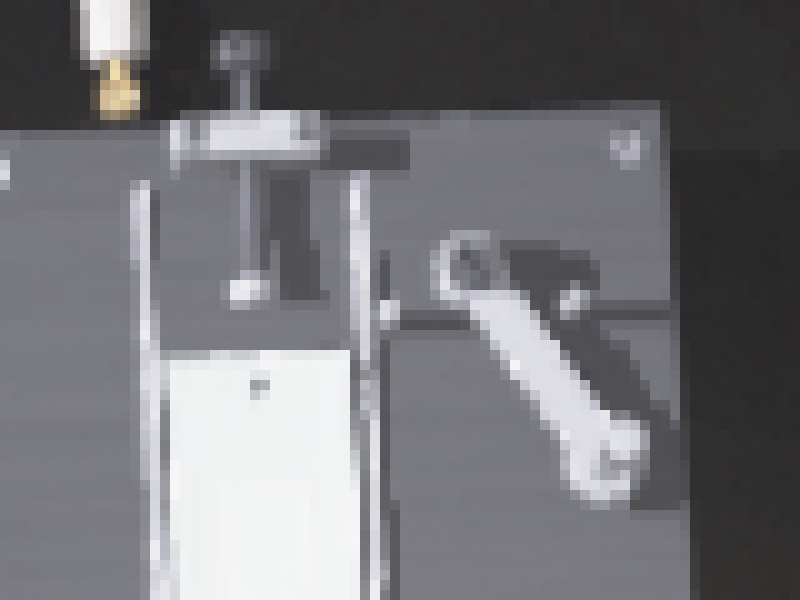

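The carrier's front edge is at picture y≈352 and the stop foot's face at y≈308, so about 10 mm remain.

```bash
python3 -m crank '[{"hand":0,"offset":[0,0,-0.0015],"rotation":[0,0,0]},{"hand":0,"offset":[0,0,-0.0015],"rotation":[0,0,0]},{"hand":0,"offset":[0,0,-0.0015],"rotation":[0,0,0]},{"hand":0,"offset":[0,0,-0.001],"rotation":[0,0,0]},{"hand":0,"offset":[0,0,-0.001],"rotation":[0,0,0]},{"hand":0,"offset":[0,0,-0.0005],"rotation":[0,0,0]}]'; python3 -c "
from h import *
where()"
python3 -m crank '[{"hand":0,"offset":[0,0,-0.0005],"rotation":[0,0,0]},{"hand":0,"offset":[0,0,-0.0005],"rotation":[0,0,0]}]'
python3 -c "
from h import *
where()"
```

```text
time_s: 5.85
ee_pos: [0.4521, 0.0685, 0.0406]
tool_rot: [2.194, 0.058, -2.194]
contact_force: [-2.1, -0.7, 0.9]
opening: -0.002
t 5.85 stage [-127.     1.3] z 40.6 tooly ang stage -90.0 xdir [-0. -0. -1.] F stage [-2.12 -0.56] 0.91 open -0.2
time_s: 6.05
ee_pos: [0.453, 0.0686, 0.0406]
tool_rot: [2.194, 0.059, -2.194]
contact_force: [-2.0, -0.7, 1.1]
opening: 0.007
t 6.05 stage [-126.1    1.3] z 40.6 tooly ang stage -90.0 xdir [-0.  0. -1.] F stage [-2.   -0.55] 1.07 open 0.6
```

```bash
for i in 1; do python3 -m crank '[{"hand":0,"offset":[0,0,-0.0005],"rotation":[0,0,0]},{"hand":0,"offset":[0,0,-0.0005],"rotation":[0,0,0]}]' | grep -E "pos|force";  python3 -m crank '[{"hand":0,"offset":[0,0,-0.0005],"rotation":[0,0,0]},{"hand":0,"offset":[0,0,-0.0005],"rotation":[0,0,0]}]'| grep -E "pos|force"; done
```

```text
ee_pos: [0.4541, 0.0686, 0.0407]
contact_force: [-1.5, 0.1, 0.4]
ee_pos: [0.4551, 0.0687, 0.0406]
contact_force: [-0.9, -0.1, 1.5]
```

```bash
python3 -m crank '[{"hand":0,"offset":[0,0,-0.0005],"rotation":[0,0,0]}]' | grep -E "pos|force";  python3 -m crank '[{"hand":0,"offset":[0,0,-0.0005],"rotation":[0,0,0]}]'| grep -E "pos|force"; python3 -c "
from h import *
p=vision.read_camera('top')
cv2.imwrite('pics/t4.png',cv2.resize(p['color'][145:205,260:340],(800,600),interpolation=0));where()"
```

```text
ee_pos: [0.4556, 0.0687, 0.0406]
contact_force: [-1.4, 0.0, 1.8]
ee_pos: [0.4561, 0.0687, 0.0406]
contact_force: [-2.1, -0.4, 0.8]
t 6.7 stage [-122.9    1.3] z 40.6 tooly ang stage -90.0 xdir [ 0.  0. -1.] F stage [-0.65 -1.04] 0.26 open 0.2
```

View pics/t4.png

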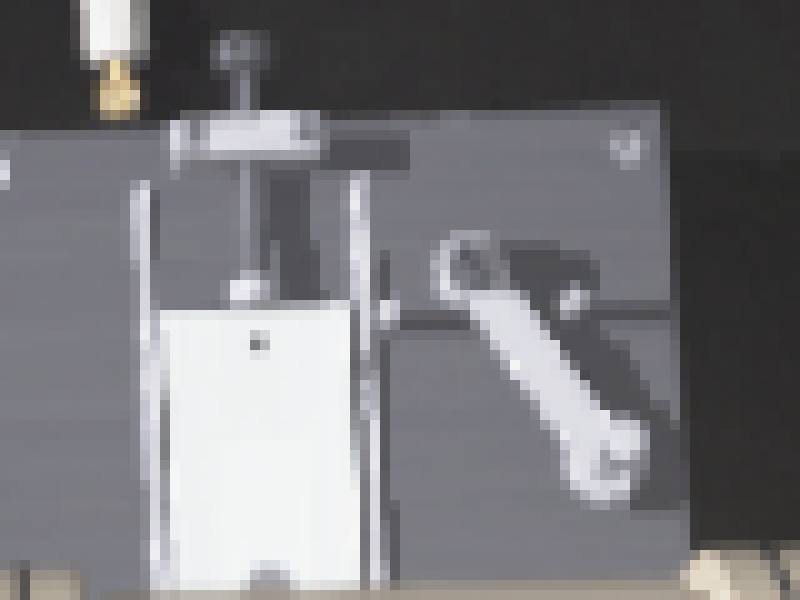

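The carrier's front edge (y≈306) nearly touches the foot (y≈303). From here I'll use half-millimetre steps.

```bash
python3 -m crank '[{"hand":0,"offset":[0,0,-0.0005],"rotation":[0,0,0]}]' | grep -E "pos|force";  python3 -m crank '[{"hand":0,"offset":[0,0,-0.0005],"rotation":[0,0,0]}]'| grep -E "pos|force"; python3 -m crank '[{"hand":0,"offset":[0,0,-0.0003],"rotation":[0,0,0]}]'| grep -E "pos|force"
```

```text
ee_pos: [0.4565, 0.0688, 0.0406]
contact_force: [-0.6, 0.4, 0.9]
ee_pos: [0.457, 0.0688, 0.0406]
contact_force: [-1.1, -0.8, 1.1]
ee_pos: [0.4573, 0.0688, 0.0406]
contact_force: [-3.3, 0.7, 2.0]
```

```bash
python3 -m crank '[{"hand":0,"offset":[0,0,-0.0005],"rotation":[0,0,0]}]' | grep -E "pos|force";  python3 -m crank '[{"hand":0,"offset":[0,0,-0.0003],"rotation":[0,0,0]}]'| grep -E "pos|force"; python3 -m crank '[{"hand":0,"offset":[0,0,-0.0003],"rotation":[0,0,0]}]'| grep -E "pos|force"
```

```text
ee_pos: [0.4573, 0.0688, 0.0405]
contact_force: [-6.4, 0.7, 4.3]
ee_pos: [0.4574, 0.0688, 0.0405]
contact_force: [-7.7, -0.8, 5.6]
ee_pos: [0.4573, 0.0688, 0.0404]
contact_force: [-7.6, -0.4, 6.5]
```

The stop is felt: x stalls at 0.4573 with about 8 N. I'll hold for two rows while easing, then back off.

```bash
python3 -m crank '[{"hand":0,"offset":[0,0,0.0003],"rotation":[0,0,0]},{"hand":0,"offset":[0,0,0],"rotation":[0,0,0]},{"hand":0,"offset":[0,0,0],"rotation":[0,0,0]}]' | grep -E "pos|force"; python3 -m crank '[{"hand":0,"offset":[0,0,0.001],"rotation":[0,0,0]},{"hand":0,"offset":[0,0,0.006],"rotation":[0,0,0]},{"hand":0,"offset":[0,0,0.01],"rotation":[0,0,0]},{"hand":0,"offset":[0,0,0.005],"rotation":[0,0,0]},{"hand":0,"offset":[0,0,0],"rotation":[0,0,0]}]' | grep -E "pos|force"
python3 -c "
from h import *
p=vision.read_camera('top')
cv2.imwrite('pics/t5.png',cv2.resize(p['color'][145:205,260:340],(800,600),interpolation=0));where()
p=vision.read_camera('side')
cv2.imwrite('pics/s5.png',cv2.resize(p['color'][130:220,180:300],(800,600),interpolation=0));where()
for n in ('clip','clip_post','clip_nose'):
  m=vision.masks_of(p,n)[0];print(n,m['pixel'])
  d=p['depth'];P=np.array([world(p,r,c) for r,c in np.argwhere(m['mask']) if d[r,c]>0])
  Q=P[P[:,2]>.07];print(len(P),Q.mean(0).round(4),(W2S(Q.mean(0))*1000).round(1))
  print((np.array([np.append(W2S(a),a[2]) for a in Q])*1000).round(0).tolist())
"
```

```text
ee_pos: [0.4574, 0.0688, 0.0404]
contact_force: [-5.5, -0.6, 3.9]
ee_pos: [0.4353, 0.0677, 0.0405]
contact_force: [0.4, 1.8, 0.1]
t 8.15 stage [-143.2    1.3] z 40.7 tooly ang stage -90.0 xdir [ 0.  0. -1.] F stage [ 0.23 -0.27] 0.37 open 0.6
t 8.2 stage [-142.9    1.3] z 40.8 tooly ang stage -90.0 xdir [ 0.001  0.    -1.   ] F stage [0.24 0.34] -0.1 open 0.4
clip [163.8, 248.4]
197 [0.5707 0.0038 0.0851] [-12.  -69.6]
[[-14.0, -75.0, 101.0], [-15.0, -80.0, 98.0], [-12.0, -75.0, 98.0], [-15.0, -71.0, 102.0], [-17.0, -75.0, 99.0], [-19.0, -76.0, 99.0], [-13.0, -71.0, 98.0], [-15.0, -72.0, 98.0], [-17.0, -73.0, 98.0], [-19.0, -75.0, 97.0], [-13.0, -72.0, 95.0], [-15.0, -70.0, 97.0], [-18.0, -70.0, 97.0], [-19.0, -73.0, 96.0], [-12.0, -74.0, 91.0], [-15.0, -71.0, 93.0], [-18.0, -71.0, 94.0], [-20.0, -71.0, 95.0], [-13.0, -71.0, 91.0], [-16.0, -68.0, 93.0], [-18.0, -70.0, 92.0], [-20.0, -71.0, 92.0], [-13.0, -73.0, 86.0], [-16.0, -68.0, 90.0], [-17.0, -74.0, 86.0], [-19.0, -75.0, 86.0], [-12.0, -74.0, 83.0], [-15.0, -74.0, 83.0], [-17.0, -72.0, 85.0], [-19.0, -74.0, 84.0], [-13.0, -71.0,
[... 2189 characters left out ...]
6.0, -68.0, 93.0], [-18.0, -70.0, 92.0], [-20.0, -71.0, 92.0], [-13.0, -73.0, 86.0], [-16.0, -68.0, 90.0], [-17.0, -74.0, 86.0], [-19.0, -75.0, 86.0], [-12.0, -74.0, 83.0], [-15.0, -74.0, 83.0], [-17.0, -72.0, 85.0], [-19.0, -74.0, 84.0], [-13.0, -71.0, 82.0], [-16.0, -69.0, 85.0], [-17.0, -73.0, 82.0], [-19.0, -75.0, 81.0], [-13.0, -72.0, 78.0], [-16.0, -70.0, 80.0], [-18.0, -68.0, 83.0], [-19.0, -74.0, 78.0], [-13.0, -71.0, 77.0], [-16.0, -67.0, 80.0], [-18.0, -70.0, 79.0], [-19.0, -75.0, 75.0], [-13.0, -72.0, 73.0], [-16.0, -68.0, 77.0], [-18.0, -71.0, 75.0], [-20.0, -73.0, 74.0], [-13.0, -70.0, 72.0], [-16.0, -69.0, 73.0], [-17.0, -73.0, 70.0], [-20.0, -72.0, 71.0], [-20.0, -70.0, 70.0]]
```

View pics/t5.png

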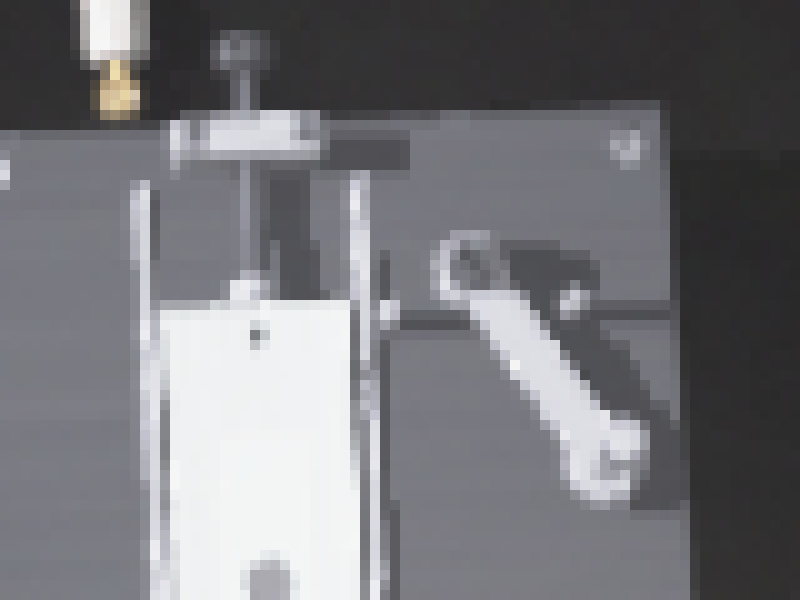

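View pics/s5.png

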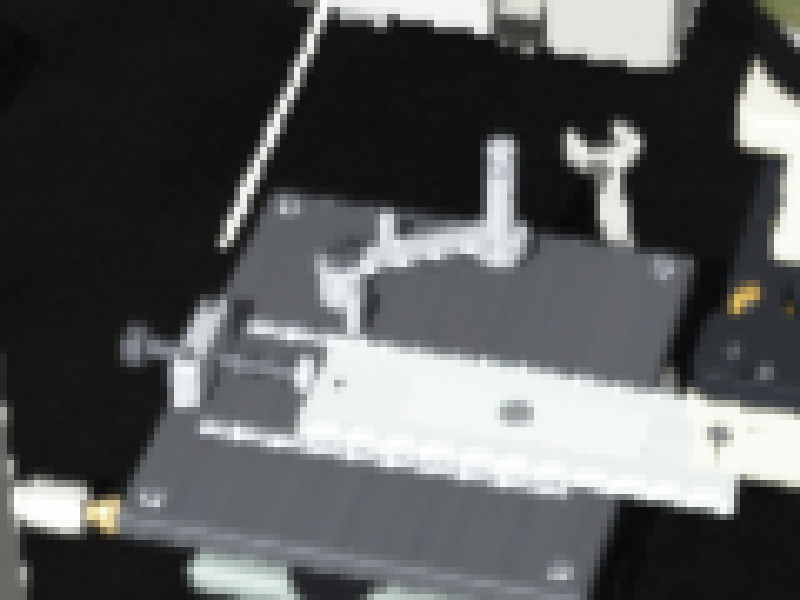

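```bash
python3 -c "
from h import *
p=vision.read_camera('top')
a=W2S(atz(p,171.4,306.8,.070))*1000;print('pivot',a)
for r,c,z in((190.9,320.4,.064),(191,321,.064)): 
  b=W2S(atz(p,r,c,z))*1000;print('nose',b,np.rad2deg(np.arctan2(b[1]+50,b[0]-30)),np.hypot(b[1]+50,b[0]-30))
cv2.imwrite('pics/t6.png',cv2.resize(p['color'][165:205,295:335],(600,600),interpolation=0))
cv2.imwrite('pics/t6d.png',cv2.resize(np.clip((p['depth'][165:205,295:335]-.95)*2500,0,255).astype(np.uint8),(600,600),interpolation=0))
D=p['depth']
for r in range(165,205):
  for c in range(295,335):
    if D[r,c]>0:
      w=world(p,r,c)
      if w[2]>.075: print(r,c,(W2S(w)*1000).round(1),w[2].round(3))
where()
"
```

```text
pivot [ 30.68137336 -47.55927936]
nose [-15.50523463 -77.08810398] -149.235742028122 52.95745231640363
nose [-15.79938308 -78.46122339] -148.14184029823426 53.922395418125774
186 322 [ -9.1 -76.9] 0.1
187 321 [-11.5 -74.4] 0.101
187 322 [-11.1 -77. ] 0.098
187 323 [-11.7 -78.8] 0.102
188 320 [-13.6 -72. ] 0.101
188 321 [-13.5 -74.5] 0.099
188 322 [-13.2 -77.1] 0.096
188 323 [-14.  -78.6] 0.102
188 324 [-13.8 -81.2] 0.099
189 319 [-13.1 -72.2] 0.08
189 320 [-15.5 -72.2] 0.098
189 321 [-15.2 -74.8] 0.096
189 322 [-15.8 -76.6] 0.099
189 323 [-16.3 -78.4] 0.103
189 324 [-16.6 -80.5] 0.103
190 319 [-15.2 -72.2] 0.079
190 320 [-17.1 -72.7] 0.093
190 321 [-17.8 -74.4] 0.098
190 322 [-18.1 -76.5] 0.099
190 323 [-18.2 -78.6] 0.1
191 320 [-17.5 -74.4] 0.078
191 321 [-18.6 -75.7] 0.086
191 322 [-18.4 -78.2] 0.084
t 8.4 stage [-142.7    1.3] z 40.7 tooly ang stage -90.0 xdir [ 0.  0. -1.] F stage [-0.24 -0.31] 0.38 open 0.6
```

View pics/t6.png

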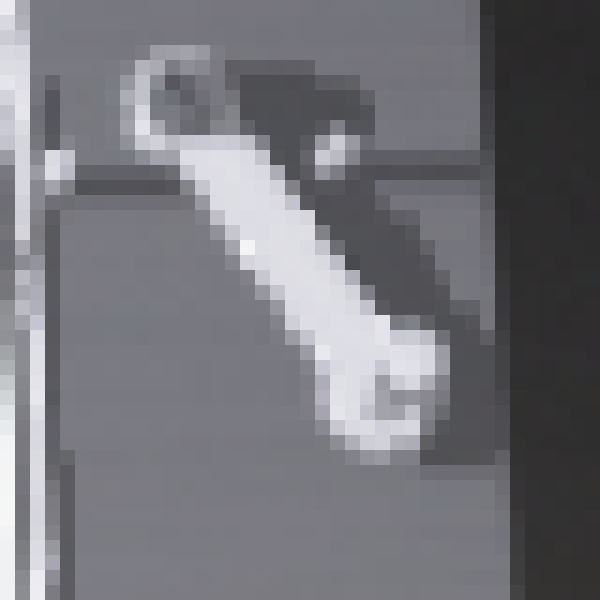

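```bash
python3 -c "
from h import *
for n in('top','side'):
  p=vision.read_camera(n)
  rr,cc=np.mgrid[0:384,0:512];d=p['depth']
  V=np.stack([(cc-p['cx'])/p['fx']*d,-(rr-p['cy'])/p['fy']*d,-d,np.ones_like(d)],-1)@p['extrinsics'].T
  X=V[(d>0)][:,:3]
  X=X[(X[:,2]>.1)&(X[:,0]>.47)&(X[:,0]<.8)]
  for lo,hi in((-.4,-.05),(-.05,.1),(.1,.5)):
    Y=X[(X[:,1]>lo)&(X[:,1]<hi)]
    if len(Y): print(n,lo,len(Y),Y.min(0).round(3),Y.max(0).round(3))
  Y=X[(X[:,1]<0)]; 
  for zb in (.1,.15,.2,.25,.3,.35): 
    Z=Y[(Y[:,2]>zb)&(Y[:,2]<zb+.05)]
    if len(Z): print(zb,len(Z),'maxy',Z[:,1].max().round(3),'minx',Z[:,0].min().round(3))
"
```

```text
top -0.4 18750 [ 0.549 -0.367  0.1  ] [ 0.8   -0.173  0.577]
top -0.05 576 [ 0.47  -0.008  0.1  ] [0.8   0.1   0.459]
top 0.1 31975 [0.47 0.1  0.1 ] [0.8   0.5   0.837]
0.1 1065 maxy -0.001 minx 0.552
0.15 1062 maxy -0.173 minx 0.552
0.2 1156 maxy -0.173 minx 0.553
0.25 1505 maxy -0.173 minx 0.55
0.3 1759 maxy -0.173 minx 0.55
0.35 2262 maxy -0.173 minx 0.549
side -0.4 10810 [ 0.547 -0.345  0.1  ] [ 0.8   -0.167  0.37 ]
side -0.05 169 [ 0.47  -0.004  0.1  ] [0.57  0.093 0.45 ]
side 0.1 18065 [0.47  0.124 0.1  ] [0.593 0.5   0.61 ]
0.1 1869 maxy -0.001 minx 0.55
0.15 1943 maxy -0.169 minx 0.55
0.2 1917 maxy -0.167 minx 0.551
0.25 2172 maxy -0.167 minx 0.548
0.3 2504 maxy -0.168 minx 0.547
0.35 452 maxy -0.169 minx 0.547
```

```bash
python3 -m crank '[{"hand":0.036,"offset":[-0.045,0,0],"rotation":[0,0,0]},{"hand":0.036,"offset":[-0.045,0,0],"rotation":[0,0,0]},{"hand":0.036,"offset":[0,0.02,-0.0315],"rotation":[0,0,0]},{"hand":0.036,"offset":[0,0.02,-0.0315],"rotation":[0,0,0]},{"hand":0.036,"offset":[0,0.02,-0.0315],"rotation":[0,0,0]},{"hand":0.036,"offset":[0,0.02,-0.0315],"rotation":[-8,0,0]},{"hand":0.036,"offset":[0,0,0],"rotation":[-8,0,0]},{"hand":0.036,"offset":[0,0,0],"rotation":[-8,0,0]}]'
 python3 -m crank '[{"hand":0.036,"offset":[0,0,0],"rotation":[-8,0,0]},{"hand":0.036,"offset":[0,0,0],"rotation":[0,0,0]},{"hand":0.036,"offset":[0,0,0],"rotation":[0,0,0]}]'
python3 -c "
from h import *
where((-.016,-.0785),.078,-58)
p=vision.read_camera('top')
cv2.imwrite('pics/t7.png',cv2.resize(p['color'][130:250,250:410],(800,600),interpolation=0))
p=vision.read_camera('side')
cv2.imwrite('pics/s7.png',cv2.resize(p['color'][110:230,180:340],(800,600),interpolation=0));where()
"
```

```text
time_s: 9.3
ee_pos: [0.5668, -0.0063, 0.1297]
tool_rot: [1.954, 0.476, -1.957]
contact_force: [-0.4, -0.0, -0.2]
opening: 0.386
time_s: 9.6
ee_pos: [0.5662, -0.0055, 0.1305]
tool_rot: [1.874, 0.588, -1.875]
contact_force: [0.2, -0.2, -0.7]
opening: 0.386
t 9.6 stage [-16.9 -78.6] z 130.5 tooly ang stage -58.2 xdir [-0.  0. -1.] F stage [ 0.15 -0.16] -0.72 open 35.9
tool offset mm [52.5  0.4 -0.8] rot x -0.205835818436924
t 9.7 stage [-16.9 -78.6] z 130.6 tooly ang stage -58.1 xdir [-0.  0. -1.] F stage [ 0.04 -0.95] -0.66 open 36.0
```

View pics/s7.png

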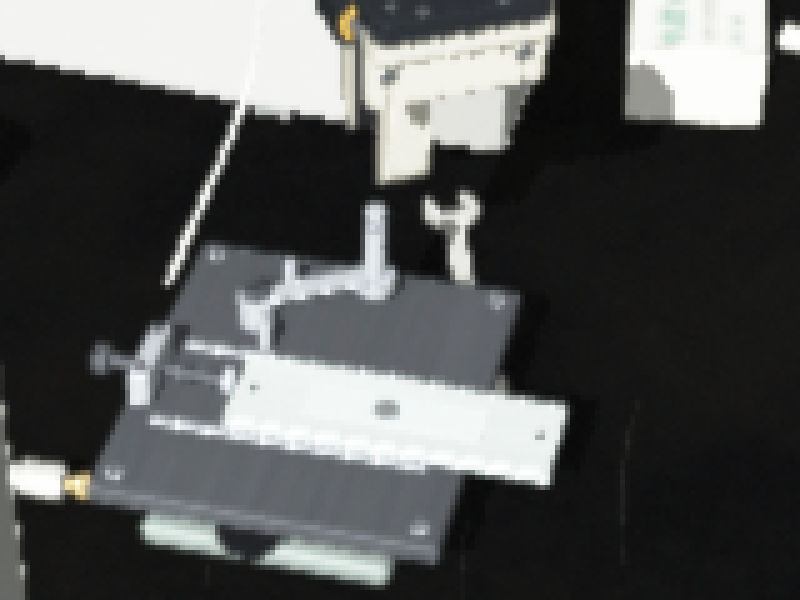

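```bash
python3 -c "
from h import *
s=ctrl.state();M=R.from_rotvec(s['tool_rot']).as_matrix();e=s['ee_pos']
p=vision.read_camera('side')
def cr(w): 
  c,r=proj(p,w);return round((c-180)*5),round((r-110)*5)
for y in(-35,-18,0,18,35):
  print(y,[cr(e+M@np.array([x,y/1000,z/1000])) for x in(0,-.06) for z in(-7.5,7.5)])
post=np.append(S2W(-.016,-.0785),.1);print('post top est',cr(post))
print('tcp lowered',cr(np.append(e[:2],.1)))
"
```

```text
-35 [(388, 197), (422, 190), (390, 77), (425, 70)]
-18 [(375, 174), (409, 167), (376, 54), (411, 48)]
0 [(362, 150), (395, 144), (363, 31), (398, 25)]
18 [(349, 126), (382, 120), (350, 8), (384, 2)]
35 [(338, 105), (370, 99), (338, -13), (371, -19)]
post top est (376, 204)
tcp lowered (378, 204)
```

View pics/t7.png

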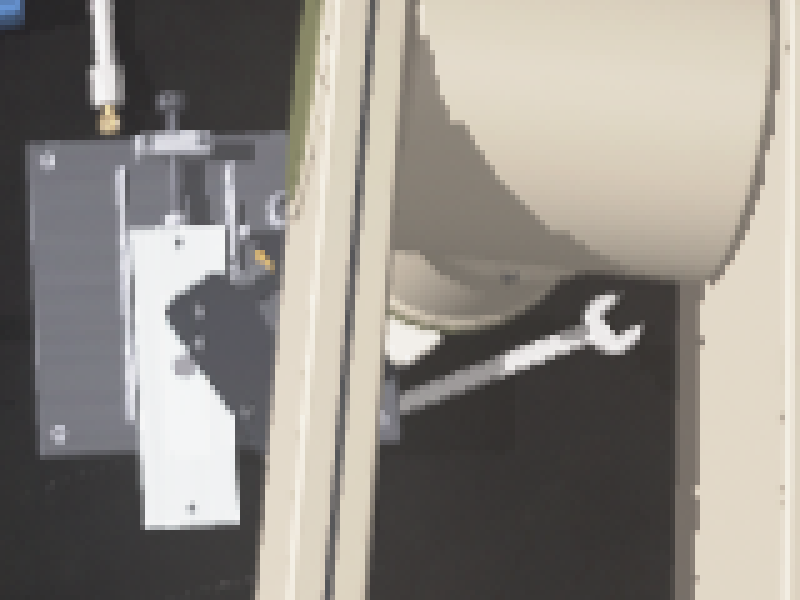

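```bash
python3 -c "
from h import *
p=vision.read_camera('top')
cv2.imwrite('pics/t8.png',p['color'])
rr,cc=np.mgrid[0:384,0:512];d=p['depth']
V=np.stack([(cc-p['cx'])/p['fx']*d,-(rr-p['cy'])/p['fy']*d,-d,np.ones_like(d)],-1)@p['extrinsics'].T
for r,c in((160,350),(160,380),(160,395),(160,405),(120,380),(120,400),(100,440),(200,400),(250,400),(300,400)): print(r,c,V[r,c,:3].round(3))
print(ctrl.state()['q'].round(2))
where()
"
```

```text
160 350 [0.542 0.016 0.547]
160 380 [ 0.542 -0.021  0.548]
160 395 [ 0.542 -0.038  0.55 ]
160 405 [ 0.542 -0.05   0.553]
120 380 [ 0.594 -0.023  0.544]
120 400 [ 0.595 -0.049  0.541]
100 440 [ 0.688 -0.175  0.35 ]
200 400 [ 0.494 -0.045  0.545]
250 400 [ 0.433 -0.038  0.56 ]
300 400 [ 0.379 -0.03   0.585]
[-0.1   0.1   1.69  0.    1.36  0.86]
t 9.8 stage [-16.9 -78.6] z 130.7 tooly ang stage -58.1 xdir [ 0.  0. -1.] F stage [0.56 0.14] 0.53 open 36.1
```

View pics/t8.png

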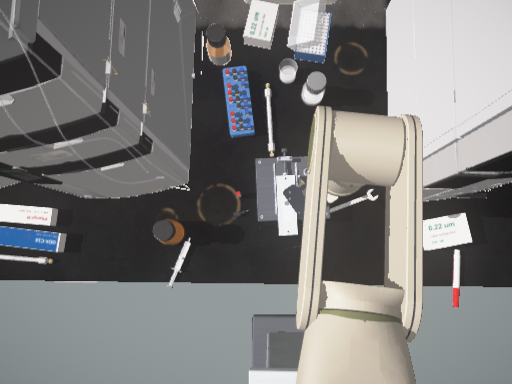

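The post (375,205) and the TCP axis coincide in the side view, and the arm clears the instrument. I'll lower to straddle the post.

```bash
python3 -m crank '[{"hand":0.036,"offset":[0.015,0,0],"rotation":[0,0,0]},{"hand":0.036,"offset":[0.015,0,0],"rotation":[0,0,0]},{"hand":0.036,"offset":[0.012,0,0],"rotation":[0,0,0]},{"hand":0.036,"offset":[0.008,0,0],"rotation":[0,0,0]},{"hand":0.036,"offset":[0,0,0],"rotation":[0,0,0]},{"hand":0.036,"offset":[0,0,0],"rotation":[0,0,0]}]'
python3 -c "
from h import *
where((-.016,-.0785),.078,-58)
p=vision.read_camera('side')
cv2.imwrite('pics/s9.png',cv2.resize(p['color'][110:230,180:340],(800,600),interpolation=0));where()
"
```

```text
time_s: 10.4
ee_pos: [0.5662, -0.0055, 0.0804]
tool_rot: [1.871, 0.591, -1.872]
contact_force: [-0.3, 0.2, -0.0]
opening: 0.389
t 10.4 stage [-17.  -78.6] z 80.4 tooly ang stage -58.0 xdir [-0.001  0.    -1.   ] F stage [-0.33  0.23] -0.05 open 36.2
tool offset mm [ 2.4  0.4 -0.9] rot x 0.028638015080417745
t 10.45 stage [-16.6 -78.7] z 81.0 tooly ang stage -58.0 xdir [ 0.001 -0.    -1.   ] F stage [-0.62 -0.72] 0.16 open 35.8
```

View pics/s9.png

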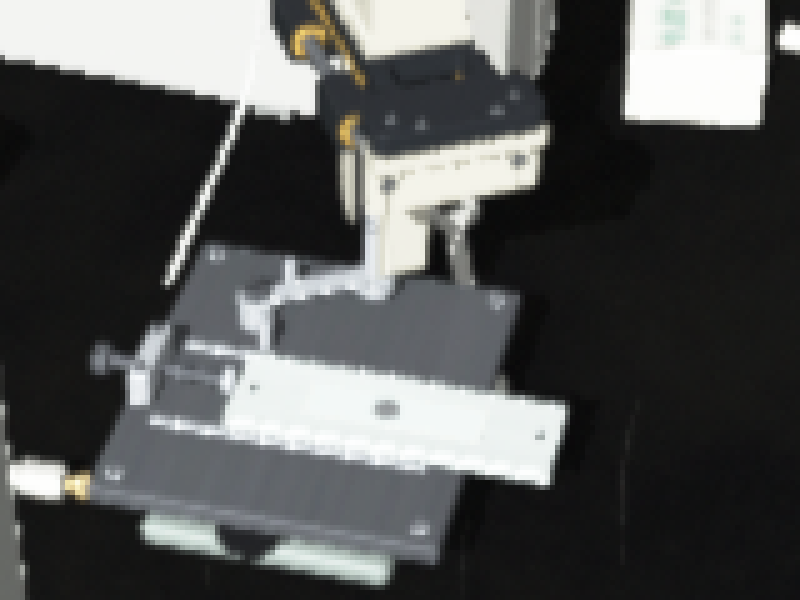

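Post sits between the fingers. I'll narrow the straddle to 26 mm and start the swing.

```bash
python3 -m crank '[{"hand":0.026,"offset":[0,0,0],"rotation":[1,0,0]},{"hand":0.026,"offset":[0,-0.0019,0],"rotation":[2,0,0]},{"hand":0.026,"offset":[0,-0.0019,0],"rotation":[2,0,0]},{"hand":0.026,"offset":[0,-0.0019,0],"rotation":[2,0,0]},{"hand":0.026,"offset":[0,-0.0019,0],"rotation":[2,0,0]},{"hand":0.026,"offset":[0,-0.0019,0],"rotation":[2,0,0]},{"hand":0.026,"offset":[0,-0.0019,0],"rotation":[2,0,0]},{"hand":0.026,"offset":[0,-0.0019,0],"rotation":[2,0,0]}]'
cat >> h.py <<'E'
def arc():
    s=ctrl.state();M=R.from_rotvec(s['tool_rot']).as_matrix();p=W2S(s['ee_pos'])*1000-[30,-50]
    a=np.rad2deg(np.arctan2(p[1],p[0]))%360
    ty=np.rad2deg(np.arctan2(M[1,1],M[0,1])-YAW)%360
    F=M.T@s['contact_force']
    print("t",round(float(s['time_s']),2),"arc r %.1f ang %.1f"%(np.hypot(*p),a),"tool radial dir %.1f"%((ty-90)%360),"z %.1f"%(s['ee_pos'][2]*1000),"F tool",F.round(1),"open",round(float(s['opening'])*93,1))
E
python3 -c "
from h import *
where();arc()"
```

```text
time_s: 11.25
ee_pos: [0.5607, 0.0061, 0.0815]
tool_rot: [2.034, 0.356, -2.031]
contact_force: [1.0, -0.7, -0.6]
opening: 0.282
t 11.25 stage [-21.9 -66.8] z 81.5 tooly ang stage -73.1 xdir [ 0.002 -0.    -1.   ] F stage [ 0.92 -0.8 ] -0.63 open 26.2
t 11.25 arc r 54.5 ang 197.9 tool radial dir 196.9 z 81.5 F tool [ 0.6  1.  -0.6] open 26.2
```

```bash
python3 -m crank '[{"hand":0.026,"offset":[0,-0.0029,0],"rotation":[3,0,0]},{"hand":0.026,"offset":[0,-0.0029,0],"rotation":[3,0,0]},{"hand":0.026,"offset":[0,-0.0029,0],"rotation":[3,0,0]},{"hand":0.026,"offset":[0,-0.0029,0],"rotation":[3,0,0]},{"hand":0.026,"offset":[0,-0.0029,0],"rotation":[3,0,0]},{"hand":0.026,"offset":[0,-0.0019,0],"rotation":[2,0,0]}]'
python3 -c "
from h import *
arc()
p=vision.read_camera('side')
cv2.imwrite('pics/s10.png',cv2.resize(p['color'][110:230,180:340],(800,600),interpolation=0));arc()"
```

```text
time_s: 11.85
ee_pos: [0.5568, 0.0221, 0.0814]
tool_rot: [2.197, 0.055, -2.194]
contact_force: [-0.5, -0.9, -0.0]
opening: 0.284
t 11.85 arc r 54.9 ang 180.6 tool radial dir 179.9 z 81.4 F tool [0.  0.9 0.5] open 26.4
t 11.9 arc r 54.9 ang 180.3 tool radial dir 179.8 z 81.4 F tool [-0.5  0.3  1. ] open 26.1
```

View pics/s10.png

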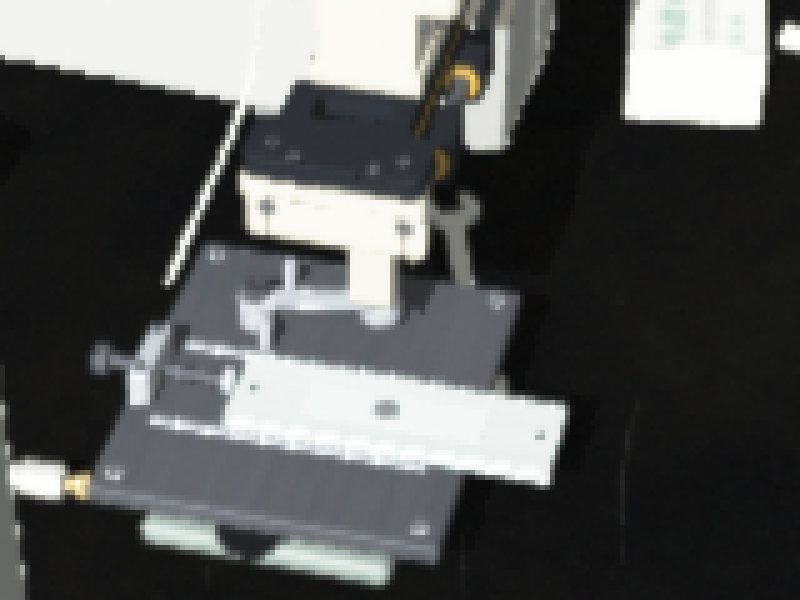

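The clip follows, with its nose now at (380,315). I'll carry on up to just before the carrier edge.

```bash
python3 -m crank '[{"hand":0.026,"offset":[0,-0.0029,0],"rotation":[3,0,0]},{"hand":0.026,"offset":[0,-0.0029,0],"rotation":[3,0,0]},{"hand":0.026,"offset":[0,-0.0029,0],"rotation":[3,0,0]},{"hand":0.026,"offset":[0,-0.0029,0],"rotation":[3,0,0]},{"hand":0.026,"offset":[0,-0.0029,0],"rotation":[3,0,0]},{"hand":0.026,"offset":[0,-0.0019,0],"rotation":[2,0,0]}]'
python3 -c "
from h import *
arc()"
python3 -m crank '[{"hand":0.026,"offset":[0,-0.001,0],"rotation":[1,0,0]},{"hand":0.026,"offset":[0,-0.001,0],"rotation":[1,0,0]},{"hand":0.026,"offset":[0,-0.001,0],"rotation":[1,0,0]},{"hand":0.026,"offset":[0,-0.001,0],"rotation":[1,0,0]}]' >/dev/null
python3 -c "
from h import *
arc()"
```

```text
time_s: 12.5
ee_pos: [0.5578, 0.0384, 0.0813]
tool_rot: [-2.092, 0.258, 2.09]
contact_force: [-0.8, -1.0, 0.3]
opening: 0.28
t 12.5 arc r 55.3 ang 163.5 tool radial dir 162.9 z 81.3 F tool [-0.3  1.1  0.5] open 26.0
t 12.9 arc r 55.4 ang 159.4 tool radial dir 159.0 z 80.8 F tool [-0.2  0.2 -0.4] open 26.3
```

```bash
for i in 1 2 3; do case $i in *) python3 -m crank '[{"hand":0.026,"offset":[0,-0.001,0],"rotation":[1,0,0]},{"hand":0.026,"offset":[0,-0.001,0],"rotation":[1,0,0]}]' >/dev/null;; esac
python3 -c "
from h import *
arc()"; done
```

```text
t 13.1 arc r 55.6 ang 157.4 tool radial dir 157.0 z 80.6 F tool [0.2 0.6 0.1] open 26.0
t 13.3 arc r 55.7 ang 155.3 tool radial dir 155.0 z 80.6 F tool [0.1 0.7 0.3] open 25.9
t 13.5 arc r 55.7 ang 153.2 tool radial dir 153.0 z 80.6 F tool [0.7 0.6 0.3] open 25.8
```

```bash
python3 -m crank '[{"hand":0.026,"offset":[0,-0.001,0],"rotation":[1,0,0]},{"hand":0.026,"offset":[0,-0.001,0],"rotation":[1,0,0]}]' >/dev/null
python3 -c "
from h import *
arc()"
python3 -m crank '[{"hand":0.026,"offset":[0,-0.001,0],"rotation":[1,0,0]}]' >/dev/null
python3 -c "
from h import *
arc()"
python3 -m crank '[{"hand":0.026,"offset":[0,-0.001,0],"rotation":[1,0,0]}]' >/dev/null
python3 -c "
from h import *
arc()"
```

```text
t 13.7 arc r 55.7 ang 151.2 tool radial dir 151.0 z 80.6 F tool [-0.   1.3  0.1] open 26.2
t 13.8 arc r 55.7 ang 150.1 tool radial dir 150.0 z 80.6 F tool [0.6 0.7 0.1] open 26.1
t 13.9 arc r 55.7 ang 149.1 tool radial dir 148.9 z 80.6 F tool [-0.2  1.1  1. ] open 25.7
```

```bash
python3 -c "
from h import *
p=vision.read_camera('side')
cv2.imwrite('pics/s11.png',cv2.resize(p['color'][110:230,180:340],(800,600),interpolation=0));arc()"
```

```text
t 13.95 arc r 55.7 ang 149.0 tool radial dir 148.9 z 80.6 F tool [ 0.7  0.2 -0.1] open 25.8
```

View pics/s11.png

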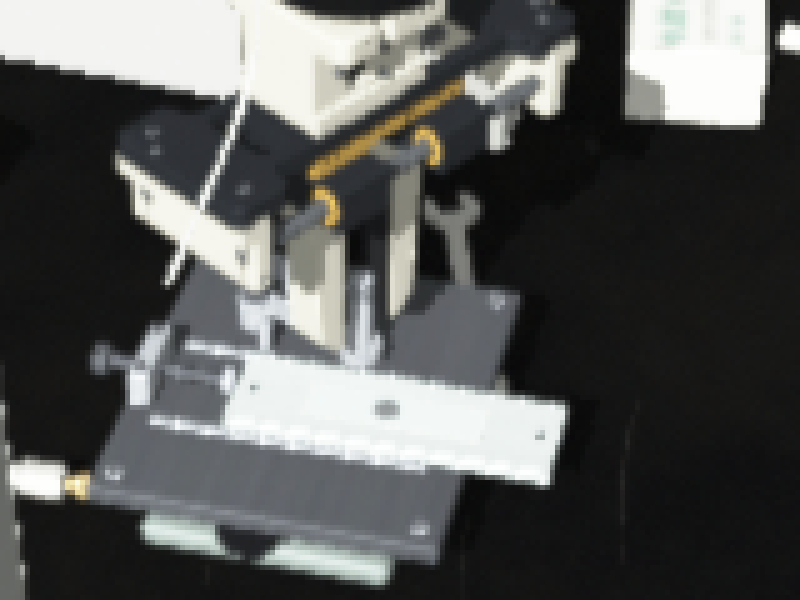

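The post (365,315) is against the trailing finger and the nose (360,355) is at the carrier's edge.

```bash
python3 -m crank '[{"hand":0.026,"offset":[0,-0.001,0],"rotation":[1,0,0]}]' >/dev/null
python3 -c "
from h import *
arc()"
python3 -m crank '[{"hand":0.026,"offset":[0,-0.001,0],"rotation":[1,0,0]}]' >/dev/null
python3 -c "
from h import *
arc()"
python3 -m crank '[{"hand":0.026,"offset":[0,-0.001,0],"rotation":[1,0,0]}]' >/dev/null
python3 -c "
from h import *
arc()"
```

```text
t 14.05 arc r 55.7 ang 148.1 tool radial dir 148.0 z 80.6 F tool [-0.2 -0.3  0.2] open 26.2
t 14.15 arc r 55.7 ang 147.1 tool radial dir 147.0 z 80.7 F tool [ 0.4  0.8 -0.1] open 26.1
t 14.25 arc r 55.7 ang 146.1 tool radial dir 145.9 z 80.6 F tool [-0.9  1.4  0.6] open 26.0
```

```bash
python3 -m crank '[{"hand":0.026,"offset":[0,-0.001,0],"rotation":[1,0,0]}]' >/dev/null
python3 -c "
from h import *
arc()"
python3 -m crank '[{"hand":0.026,"offset":[0,-0.001,0],"rotation":[1,0,0]}]' >/dev/null
python3 -c "
from h import *
arc()"
```

```text
t 14.35 arc r 55.6 ang 145.2 tool radial dir 144.9 z 80.7 F tool [-1.1  3.6  0.5] open 25.8
t 14.45 arc r 55.6 ang 144.4 tool radial dir 143.9 z 80.7 F tool [-1.8  4.  -0.1] open 26.4
```

```bash
python3 -m crank '[{"hand":0.026,"offset":[0,-0.0008,0],"rotation":[0.8,0,0]}]' >/dev/null
python3 -c "
from h import *
arc()"
python3 -m crank '[{"hand":0.026,"offset":[0,-0.0008,0],"rotation":[0.8,0,0]}]' >/dev/null
python3 -c "
from h import *
arc()"
```

```text
t 14.55 arc r 55.5 ang 143.5 tool radial dir 143.1 z 80.8 F tool [-2.   4.5 -0.1] open 26.1
t 14.65 arc r 55.5 ang 142.6 tool radial dir 142.4 z 80.8 F tool [-2.1  5.1  0.2] open 25.9
```

```bash
python3 -m crank '[{"hand":0.026,"offset":[0,-0.0008,0],"rotation":[0.8,0,0]}]' >/dev/null
python3 -c "
from h import *
arc()"
python3 -m crank '[{"hand":0.026,"offset":[0,-0.0008,0],"rotation":[0.8,0,0]}]' >/dev/null
python3 -c "
from h import *
arc()"
```

```text
t 14.75 arc r 55.5 ang 141.7 tool radial dir 141.6 z 80.8 F tool [-2.7  5.4  0.1] open 26.0
t 14.85 arc r 55.6 ang 140.8 tool radial dir 140.8 z 80.7 F tool [-3.   5.1 -1.5] open 25.9
```

```bash
python3 -m crank '[{"hand":0.026,"offset":[0,-0.0008,0],"rotation":[0.8,0,0]}]' >/dev/null
python3 -c "
from h import *
arc()"
python3 -m crank '[{"hand":0.026,"offset":[0,-0.0008,0],"rotation":[0.8,0,0]}]' >/dev/null
python3 -c "
from h import *
arc()"
```

```text
t 14.95 arc r 55.6 ang 140.0 tool radial dir 140.0 z 80.7 F tool [-2.6  5.9 -0.7] open 26.1
t 15.05 arc r 55.7 ang 139.2 tool radial dir 139.2 z 80.6 F tool [-2.6  5.4 -0.9] open 26.2
```

```bash
python3 -m crank '[{"hand":0.026,"offset":[0,-0.0008,0],"rotation":[0.8,0,0]}]' >/dev/null
python3 -c "
from h import *
arc()"
python3 -m crank '[{"hand":0.026,"offset":[0,-0.0008,0],"rotation":[0.8,0,0]}]' >/dev/null
python3 -c "
from h import *
arc()"
```

```text
t 15.15 arc r 55.8 ang 138.2 tool radial dir 138.4 z 80.6 F tool [ 0.2  0.6 -0.2] open 25.9
t 15.25 arc r 55.9 ang 137.0 tool radial dir 137.6 z 80.6 F tool [-1.5  1.6 -0.2] open 26.2
```

Clip is fully up on the carrier; the force dropped to about 1 N. Now I'll feel for the clamping pin in 0.5 mm steps.

```bash
python3 -m crank '[{"hand":0.026,"offset":[0,-0.0005,0],"rotation":[0.5,0,0]}]' >/dev/null
python3 -c "
from h import *
arc()"
python3 -m crank '[{"hand":0.026,"offset":[0,-0.0005,0],"rotation":[0.5,0,0]}]' >/dev/null
python3 -c "
from h import *
arc()"
python3 -m crank '[{"hand":0.026,"offset":[0,-0.0005,0],"rotation":[0.5,0,0]}]' >/dev/null
python3 -c "
from h import *
arc()"
python3 -m crank '[{"hand":0.026,"offset":[0,-0.0005,0],"rotation":[0.5,0,0]}]' >/dev/null
python3 -c "
from h import *
arc()"
```

```text
t 15.35 arc r 55.9 ang 136.5 tool radial dir 137.1 z 80.6 F tool [-1.   2.5 -0.2] open 26.0
t 15.45 arc r 55.9 ang 136.2 tool radial dir 136.6 z 80.6 F tool [-1.1  2.1 -0.5] open 26.0
t 15.55 arc r 55.9 ang 135.7 tool radial dir 136.1 z 80.6 F tool [-0.9  1.8  0.1] open 26.4
t 15.65 arc r 55.9 ang 135.3 tool radial dir 135.6 z 80.6 F tool [-0.5  2.7 -0.8] open 25.9
```

```bash
python3 -m crank '[{"hand":0.026,"offset":[0,-0.0005,0],"rotation":[0.5,0,0]},{"hand":0.026,"offset":[0,-0.0005,0],"rotation":[0.5,0,0]}]' >/dev/null
python3 -c "
from h import *
arc()"
python3 -m crank '[{"hand":0.026,"offset":[0,-0.0005,0],"rotation":[0.5,0,0]},{"hand":0.026,"offset":[0,-0.0005,0],"rotation":[0.5,0,0]}]' >/dev/null
python3 -c "
from h import *
arc()
p=vision.read_camera('side')
cv2.imwrite('pics/s12.png',cv2.resize(p['color'][140:200,200:280],(800,600),interpolation=0));arc()"
```

```text
t 15.85 arc r 55.9 ang 134.3 tool radial dir 134.6 z 80.6 F tool [-1.2  1.   0.7] open 26.5
t 16.05 arc r 55.9 ang 133.3 tool radial dir 133.6 z 80.6 F tool [-2.   1.5  1.3] open 26.0
t 16.1 arc r 55.9 ang 133.3 tool radial dir 133.6 z 80.6 F tool [-0.4  1.7  0.8] open 26.5
```

View pics/s12.png

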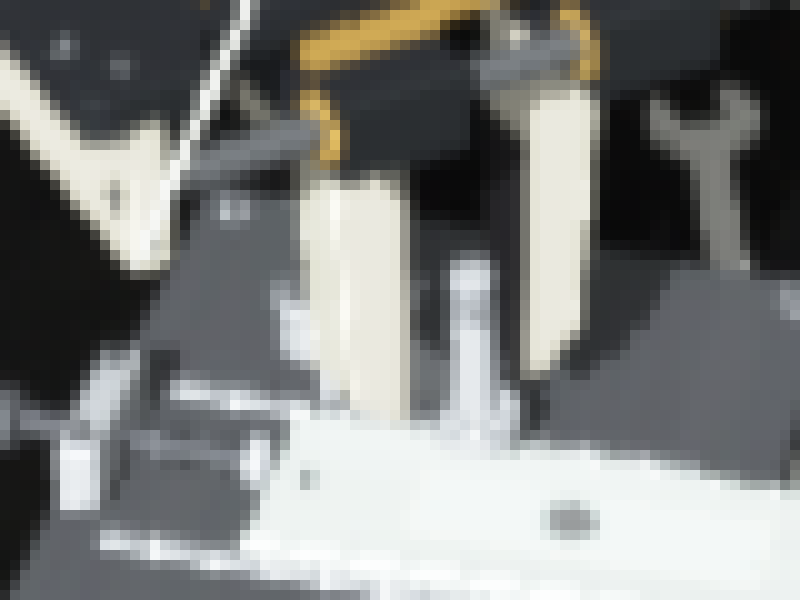

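The nose (480,430) is up on the carrier edge and the post is against the right (trailing) finger. I'll keep going.

```bash
python3 -m crank '[{"hand":0.026,"offset":[0,-0.0006,0],"rotation":[0.6,0,0]},{"hand":0.026,"offset":[0,-0.0006,0],"rotation":[0.6,0,0]}]' >/dev/null
python3 -c "
from h import *
arc()"
python3 -m crank '[{"hand":0.026,"offset":[0,-0.0006,0],"rotation":[0.6,0,0]},{"hand":0.026,"offset":[0,-0.0004,0],"rotation":[0.4,0,0]}]' >/dev/null
python3 -c "
from h import *
arc()"
```

```text
t 16.3 arc r 55.9 ang 132.1 tool radial dir 132.4 z 80.6 F tool [-0.5  2.5  0.6] open 26.2
t 16.5 arc r 55.9 ang 131.1 tool radial dir 131.4 z 80.6 F tool [-1.2  2.1  0.7] open 26.1
```

```bash
python3 -m crank '[{"hand":0.026,"offset":[0,-0.0006,0],"rotation":[0.6,0,0]},{"hand":0.026,"offset":[0,-0.0004,0],"rotation":[0.4,0,0]}]' >/dev/null
python3 -c "
from h import *
arc()"
python3 -m crank '[{"hand":0.026,"offset":[0,-0.0006,0],"rotation":[0.6,0,0]},{"hand":0.026,"offset":[0,-0.0004,0],"rotation":[0.4,0,0]}]' >/dev/null
python3 -c "
from h import *
arc()"
```

```text
t 16.7 arc r 55.9 ang 130.0 tool radial dir 130.4 z 80.6 F tool [-0.2  1.2 -0.1] open 25.6
t 16.9 arc r 55.9 ang 129.0 tool radial dir 129.4 z 80.6 F tool [-0.9  1.7 -0.1] open 25.9
```

```bash
python3 -m crank '[{"hand":0.026,"offset":[0,-0.0006,0],"rotation":[0.6,0,0]},{"hand":0.026,"offset":[0,-0.0004,0],"rotation":[0.4,0,0]}]' >/dev/null
python3 -c "
from h import *
arc()"
```

```text
t 17.1 arc r 55.9 ang 128.0 tool radial dir 128.4 z 80.6 F tool [-0.4  1.1  0.9] open 25.7
```

```bash
python3 -m crank '[{"hand":0.026,"offset":[0,-0.0006,0],"rotation":[0.6,0,0]},{"hand":0.026,"offset":[0,-0.0004,0],"rotation":[0.4,0,0]}]' >/dev/null
python3 -c "
from h import *
arc()"
python3 -m crank '[{"hand":0.026,"offset":[0,-0.0006,0],"rotation":[0.6,0,0]},{"hand":0.026,"offset":[0,-0.0004,0],"rotation":[0.4,0,0]}]' >/dev/null
python3 -c "
from h import *
arc()"
```

```text
t 17.3 arc r 55.9 ang 126.9 tool radial dir 127.4 z 80.6 F tool [-0.2  1.2  0.9] open 26.1
t 17.5 arc r 55.9 ang 126.0 tool radial dir 126.4 z 80.6 F tool [-0.1  2.8  1.3] open 25.9
```

```bash
python3 -m crank '[{"hand":0.026,"offset":[0,-0.0006,0],"rotation":[0.6,0,0]},{"hand":0.026,"offset":[0,-0.0004,0],"rotation":[0.4,0,0]}]' >/dev/null
python3 -c "
from h import *
arc()"
python3 -m crank '[{"hand":0.026,"offset":[0,-0.0006,0],"rotation":[0.6,0,0]},{"hand":0.026,"offset":[0,-0.0004,0],"rotation":[0.4,0,0]}]' >/dev/null
python3 -c "
from h import *
arc()"
```

```text
t 17.7 arc r 55.9 ang 125.1 tool radial dir 125.4 z 80.6 F tool [-0.7  3.6  0.6] open 26.2
t 17.9 arc r 56.0 ang 124.2 tool radial dir 124.4 z 80.5 F tool [-0.6  4.9  1. ] open 26.2
```

```bash
python3 -m crank '[{"hand":0.026,"offset":[0,-0.0004,0],"rotation":[0.4,0,0]}]' >/dev/null
python3 -c "
from h import *
arc()"
python3 -m crank '[{"hand":0.026,"offset":[0,-0.0004,0],"rotation":[0.4,0,0]}]' >/dev/null
python3 -c "
from h import *
arc()
p=vision.read_camera('side')
cv2.imwrite('pics/s13.png',cv2.resize(p['color'][140:200,200:280],(800,600),interpolation=0))
arc()"
```

```text
t 18.0 arc r 56.0 ang 123.8 tool radial dir 124.0 z 80.5 F tool [-1.7  5.1  1.5] open 26.1
t 18.1 arc r 56.0 ang 123.5 tool radial dir 123.6 z 80.5 F tool [-1.6  6.2  2.3] open 26.3
t 18.15 arc r 56.0 ang 123.5 tool radial dir 123.6 z 80.5 F tool [-1.5  5.9  1.6] open 26.3
```

View pics/s13.png

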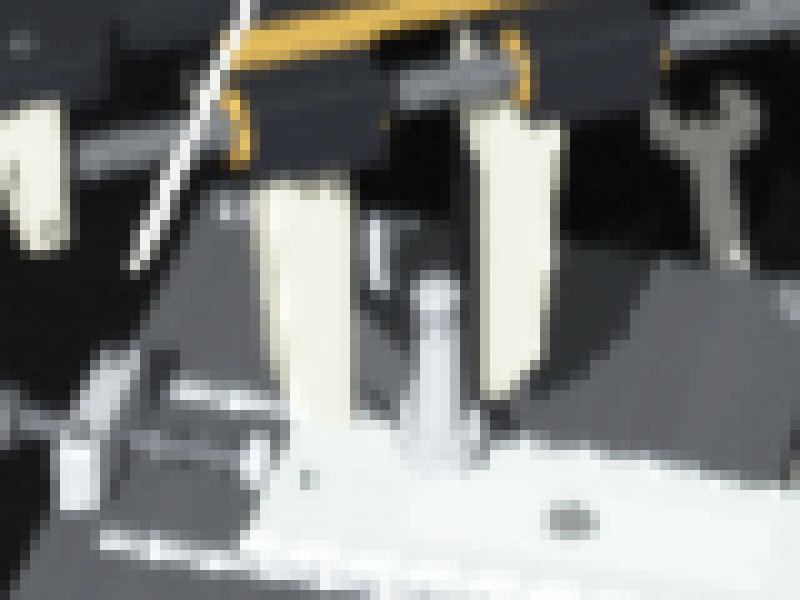

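```bash
python3 -m crank '[{"hand":0.026,"offset":[0,-0.0004,0],"rotation":[0,0,0]}]' >/dev/null
python3 -c "
from h import *
arc()"
python3 -m crank '[{"hand":0.026,"offset":[0,-0.0004,0],"rotation":[0,0,0]}]' >/dev/null
python3 -c "
from h import *
arc()"
python3 -m crank '[{"hand":0.026,"offset":[0,-0.0004,0],"rotation":[0,0,0]}]' >/dev/null
python3 -c "
from h import *
arc()"
```

```text
t 18.25 arc r 56.1 ang 123.2 tool radial dir 123.6 z 80.5 F tool [-1.9  5.   2.7] open 26.4
t 18.35 arc r 56.1 ang 123.0 tool radial dir 123.6 z 80.5 F tool [-1.7  7.7  1.6] open 26.1
t 18.45 arc r 56.2 ang 122.7 tool radial dir 123.6 z 80.4 F tool [-3.4  7.   2.2] open 26.0
```

```bash
python3 -c "
from h import *
p=vision.read_camera('side')
cv2.imwrite('pics/s14.png',cv2.resize(p['color'][140:200,200:280],(800,600),interpolation=0))
arc()"
```

```text
t 18.5 arc r 56.2 ang 122.6 tool radial dir 123.6 z 80.4 F tool [-2.6  8.   3. ] open 26.3
```

View pics/s14.png

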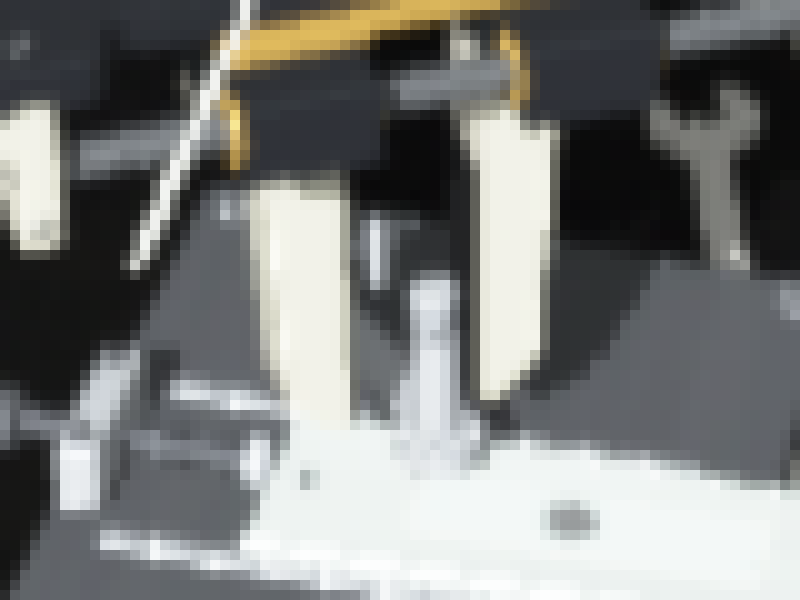

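```bash
python3 -c "
from h import *
p=vision.read_camera('top')
for z in(.06,.065,.07,.08):
  a=W2S(atz(p,175.6,299.0,z))*1000
  for pv in((30,-50),(30.7,-47.6)):
    v=a-np.array(pv);d=np.hypot(*v);ph=np.rad2deg(np.arctan2(v[1],v[0]));print(z,a.round(1),pv,d.round(1),ph.round(1),(ph+np.rad2deg(np.arcsin(9/d))).round(1))
p=vision.read_camera('side')
m=vision.masks_of(p,'clip_post')[0];d=p['depth'];P=np.array([world(p,r,c) for r,c in np.argwhere(m['mask']) if d[r,c]>0])
Q=P[P[:,2]>.08];print(len(Q),(W2S(np.median(Q,0))*1000).round(1), np.median(Q[:,2]))
cv2.imwrite('pics/mm.png',cv2.resize((m['mask']*255).astype(np.uint8)[140:200,200:280],(800,600),interpolation=0))
arc()"
```

```text
0.06 [ 23.3 -29.8] (30, -50) 21.3 108.4 133.4
0.06 [ 23.3 -29.8] (30.7, -47.6) 19.3 112.6 140.4
0.065 [ 22.4 -29.4] (30, -50) 22.0 110.1 134.3
0.065 [ 22.4 -29.4] (30.7, -47.6) 20.0 114.4 141.1
0.07 [ 21.6 -29. ] (30, -50) 22.6 111.7 135.2
0.07 [ 21.6 -29. ] (30.7, -47.6) 20.7 116.0 141.8
0.08 [ 20.  -28.2] (30, -50) 24.0 114.7 136.8
0.08 [ 20.  -28.2] (30.7, -47.6) 22.1 118.9 142.9
63 [-8.5 -5.9] 0.09374760182008146
t 18.65 arc r 56.2 ang 122.7 tool radial dir 123.6 z 80.4 F tool [-2.3  7.1  2.4] open 26.3
```

The force sits steady at 7–8 N and the geometry puts the post at the predicted stop (about 135°). I'll release it and back the fingers to the middle of the gap.

```bash
python3 -m crank '[{"hand":0.026,"offset":[0,0.001,0],"rotation":[0,0,0]},{"hand":0.026,"offset":[0,0.0015,0],"rotation":[0,0,0]},{"hand":0.026,"offset":[0,0.002,0],"rotation":[0,0,0]},{"hand":0.026,"offset":[0,0.002,0],"rotation":[0,0,0]},{"hand":0.026,"offset":[0,0.002,0],"rotation":[0,0,0]},{"hand":0.026,"offset":[0,0.001,0],"rotation":[0,0,0]},{"hand":0.026,"offset":[0,0,0],"rotation":[0,0,0]}]' >/dev/null
python3 -c "
from h import *
arc()
p=vision.read_camera('side')
cv2.imwrite('pics/s15.png',cv2.resize(p['color'][140:200,200:280],(800,600),interpolation=0))
m=vision.masks_of(p,'clip_post')[0];d=p['depth'];P=np.array([world(p,r,c) for r,c in np.argwhere(m['mask']) if d[r,c]>0])
Q=P[P[:,2]>.08];print(len(Q),(W2S(np.median(Q,0))*1000).round(1), np.median(Q[:,2]))
arc()"
```

```text
t 19.35 arc r 56.4 ang 131.6 tool radial dir 123.6 z 80.7 F tool [-0.7  0.3 -0.3] open 26.1
42 [-9.8 -6.7] 0.09173872204313949
t 19.45 arc r 56.4 ang 131.5 tool radial dir 123.6 z 80.7 F tool [ 0.7  0.1 -0.4] open 26.2
```

View pics/s15.png

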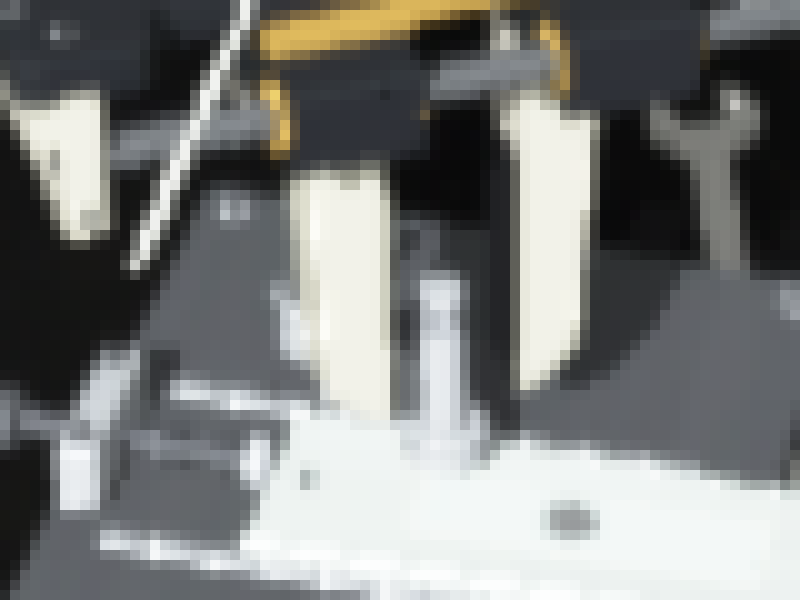

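Fingers are clear on both sides of the post (440,340), which rests on the carrier edge. I'll wait more than 2 s hands-off.

```bash
python3 -m crank '[{"hand":0.026,"offset":[0,0,0],"rotation":[0,0,0]},{"hand":0.026,"offset":[0,0,0],"rotation":[0,0,0]},{"hand":0.026,"offset":[0,0,0],"rotation":[0,0,0]},{"hand":0.026,"offset":[0,0,0],"rotation":[0,0,0]},{"hand":0.026,"offset":[0,0,0],"rotation":[0,0,0]},{"hand":0.026,"offset":[0,0,0],"rotation":[0,0,0]},{"hand":0.026,"offset":[0,0,0],"rotation":[0,0,0]},{"hand":0.026,"offset":[0,0,0],"rotation":[0,0,0]}]' >/dev/null
python3 -m crank '[{"hand":0.026,"offset":[0,0,0],"rotation":[0,0,0]},{"hand":0.026,"offset":[0,0,0],"rotation":[0,0,0]},{"hand":0.026,"offset":[0,0,0],"rotation":[0,0,0]},{"hand":0.026,"offset":[0,0,0],"rotation":[0,0,0]},{"hand":0.026,"offset":[0,0,0],"rotation":[0,0,0]},{"hand":0.026,"offset":[0,0,0],"rotation":[0,0,0]},{"hand":0.026,"offset":[0,0,0],"rotation":[0,0,0]},{"hand":0.026,"offset":[0,0,0],"rotation":[0,0,0]}]' >/dev/null
python3 -m crank '[{"hand":0.026,"offset":[0,0,0],"rotation":[0,0,0]},{"hand":0.026,"offset":[0,0,0],"rotation":[0,0,0]},{"hand":0.026,"offset":[0,0,0],"rotation":[0,0,0]},{"hand":0.026,"offset":[0,0,0],"rotation":[0,0,0]},{"hand":0.026,"offset":[0,0,0],"rotation":[0,0,0]},{"hand":0.026,"offset":[0,0,0],"rotation":[0,0,0]}]' >/dev/null
python3 -c "
from h import *
arc()"
python3 -m crank '[{"hand":0.026,"offset":[0,-0.002,0],"rotation":[0,0,0]},{"hand":0.026,"offset":[0,-0.002,0],"rotation":[0,0,0]},{"hand":0.026,"offset":[0,-0.001,0],"rotation":[0,0,0]},{"hand":0.026,"offset":[0,0,0],"rotation":[0,0,0]}]' >/dev/null
python3 -c "
from h import *
arc()"
```

```text
t 21.65 arc r 56.5 ang 131.5 tool radial dir 123.6 z 80.6 F tool [-0.3  0.4 -0.4] open 26.2
t 22.05 arc r 56.0 ang 126.2 tool radial dir 123.6 z 80.6 F tool [ 0.3 -0.1  0.1] open 26.2
```

```bash
python3 -m crank '[{"hand":0.026,"offset":[0,-0.0005,0],"rotation":[0,0,0]},{"hand":0.026,"offset":[0,0,0],"rotation":[0,0,0]}]' >/dev/null
python3 -c "
from h import *
arc()"
python3 -m crank '[{"hand":0.026,"offset":[0,-0.0005,0],"rotation":[0,0,0]},{"hand":0.026,"offset":[0,0,0],"rotation":[0,0,0]}]' >/dev/null
python3 -c "
from h import *
arc()"
python3 -m crank '[{"hand":0.026,"offset":[0,-0.0005,0],"rotation":[0,0,0]},{"hand":0.026,"offset":[0,0,0],"rotation":[0,0,0]}]' >/dev/null
python3 -c "
from h import *
arc()"
python3 -m crank '[{"hand":0.026,"offset":[0,-0.0005,0],"rotation":[0,0,0]},{"hand":0.026,"offset":[0,0,0],"rotation":[0,0,0]}]' >/dev/null
python3 -c "
from h import *
arc()"
```

```text
t 22.25 arc r 56.0 ang 125.9 tool radial dir 123.6 z 80.6 F tool [0.5 0.6 0.3] open 25.9
t 22.45 arc r 55.9 ang 125.4 tool radial dir 123.6 z 80.7 F tool [-0.4  0.2  0.2] open 25.9
t 22.65 arc r 55.9 ang 125.0 tool radial dir 123.6 z 80.6 F tool [0.7 0.2 0.6] open 26.0
t 22.85 arc r 56.0 ang 124.8 tool radial dir 123.6 z 80.6 F tool [-0.5  2.8  0.2] open 25.9
```

```bash
python3 -m crank '[{"hand":0.026,"offset":[0,-0.0005,0],"rotation":[0,0,0]},{"hand":0.026,"offset":[0,0,0],"rotation":[0,0,0]}]' >/dev/null
python3 -c "
from h import *
arc()"
python3 -m crank '[{"hand":0.026,"offset":[0,-0.0005,0],"rotation":[0,0,0]},{"hand":0.026,"offset":[0,0,0],"rotation":[0,0,0]}]' >/dev/null
python3 -c "
from h import *
arc()"
python3 -m crank '[{"hand":0.026,"offset":[0,-0.0005,0],"rotation":[0,0,0]},{"hand":0.026,"offset":[0,0,0],"rotation":[0,0,0]}]' >/dev/null
python3 -c "
from h import *
arc()"
```

```text
t 23.05 arc r 56.0 ang 124.4 tool radial dir 123.6 z 80.5 F tool [-1.9  5.4  0.4] open 26.3
t 23.25 arc r 56.1 ang 123.8 tool radial dir 123.6 z 80.5 F tool [-2.5  4.9  1.2] open 25.7
t 23.45 arc r 56.1 ang 123.5 tool radial dir 123.6 z 80.4 F tool [-2.6  4.7  1.8] open 26.5
```

```bash
python3 -m crank '[{"hand":0.026,"offset":[0,-0.0005,0],"rotation":[0,0,0]},{"hand":0.026,"offset":[0,0,0],"rotation":[0,0,0]}]' >/dev/null
python3 -c "
from h import *
arc()"
python3 -m crank '[{"hand":0.026,"offset":[0,-0.0005,0],"rotation":[0,0,0]},{"hand":0.026,"offset":[0,0,0],"rotation":[0,0,0]}]' >/dev/null
python3 -c "
from h import *
arc()"
python3 -m crank '[{"hand":0.026,"offset":[0,-0.0004,0],"rotation":[0,0,0]},{"hand":0.026,"offset":[0,0,0],"rotation":[0,0,0]}]' >/dev/null
python3 -c "
from h import *
arc()"
```

```text
t 23.65 arc r 56.2 ang 123.1 tool radial dir 123.6 z 80.3 F tool [-2.5  5.9  2.1] open 25.9
t 23.85 arc r 56.3 ang 122.8 tool radial dir 123.6 z 80.2 F tool [-3.2  7.   1.2] open 25.8
t 24.05 arc r 56.3 ang 122.5 tool radial dir 123.6 z 80.2 F tool [-2.4  6.8  1.5] open 26.0
```

```bash
python3 -m crank '[{"hand":0.026,"offset":[0,-0.0005,0],"rotation":[0,0,0]},{"hand":0.026,"offset":[0,0,0],"rotation":[0,0,0]}]' >/dev/null
python3 -c "
from h import *
arc()"
python3 -m crank '[{"hand":0.026,"offset":[0,-0.0004,0],"rotation":[0,0,0]},{"hand":0.026,"offset":[0,0,0],"rotation":[0,0,0]}]' >/dev/null
python3 -c "
from h import *
arc()
p=vision.read_camera('top')
cv2.imwrite('pics/t16.png',cv2.resize(p['color'][145:205,260:340],(800,600),interpolation=0))
p=vision.read_camera('side')
cv2.imwrite('pics/s16.png',cv2.resize(p['color'][140:200,200:280],(800,600),interpolation=0))
arc()"
```

```text
t 24.25 arc r 56.3 ang 122.2 tool radial dir 123.6 z 80.2 F tool [-4.2  8.4  2.1] open 26.1
t 24.45 arc r 56.5 ang 121.9 tool radial dir 123.6 z 80.2 F tool [-4.5  8.5  3. ] open 26.0
t 24.55 arc r 56.4 ang 121.9 tool radial dir 123.6 z 80.2 F tool [-4.1  8.5  1.7] open 26.5
```

View pics/s16.png

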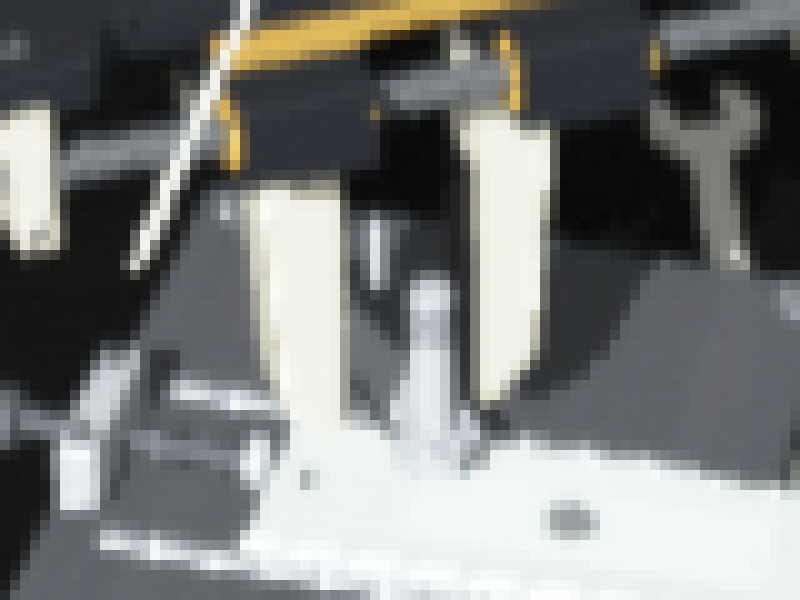

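Total is about 9.7 N and the position is firm: the stop. I'll release and wait again as insurance.

```bash
python3 -m crank '[{"hand":0.026,"offset":[0,0.001,0],"rotation":[0,0,0]},{"hand":0.026,"offset":[0,0.001,0],"rotation":[0,0,0]},{"hand":0.026,"offset":[0,0.002,0],"rotation":[0,0,0]},{"hand":0.026,"offset":[0,0.002,0],"rotation":[0,0,0]},{"hand":0.026,"offset":[0,0.002,0],"rotation":[0,0,0]},{"hand":0.026,"offset":[0,0.002,0],"rotation":[0,0,0]},{"hand":0.026,"offset":[0,0,0],"rotation":[0,0,0]},{"hand":0.026,"offset":[0,0,0],"rotation":[0,0,0]}]' >/dev/null
python3 -c "
from h import *
arc()
p=vision.read_camera('side')
cv2.imwrite('pics/s17.png',cv2.resize(p['color'][140:200,200:280],(800,600),interpolation=0))
"
python3 -m crank '[{"hand":0.026,"offset":[0,0,0],"rotation":[0,0,0]},{"hand":0.026,"offset":[0,0,0],"rotation":[0,0,0]},{"hand":0.026,"offset":[0,0,0],"rotation":[0,0,0]},{"hand":0.026,"offset":[0,0,0],"rotation":[0,0,0]},{"hand":0.026,"offset":[0,0,0],"rotation":[0,0,0]},{"hand":0.026,"offset":[0,0,0],"rotation":[0,0,0]},{"hand":0.026,"offset":[0,0,0],"rotation":[0,0,0]},{"hand":0.026,"offset":[0,0,0],"rotation":[0,0,0]}]' >/dev/null
python3 -m crank '[{"hand":0.026,"offset":[0,0,0],"rotation":[0,0,0]},{"hand":0.026,"offset":[0,0,0],"rotation":[0,0,0]},{"hand":0.026,"offset":[0,0,0],"rotation":[0,0,0]},{"hand":0.026,"offset":[0,0,0],"rotation":[0,0,0]},{"hand":0.026,"offset":[0,0,0],"rotation":[0,0,0]},{"hand":0.026,"offset":[0,0,0],"rotation":[0,0,0]},{"hand":0.026,"offset":[0,0,0],"rotation":[0,0,0]},{"hand":0.026,"offset":[0,0,0],"rotation":[0,0,0]}]' >/dev/null
python3 -m crank '[{"hand":0.026,"offset":[0,0,0],"rotation":[0,0,0]},{"hand":0.026,"offset":[0,0,0],"rotation":[0,0,0]},{"hand":0.026,"offset":[0,0,0],"rotation":[0,0,0]},{"hand":0.026,"offset":[0,0,0],"rotation":[0,0,0]},{"hand":0.026,"offset":[0,0,0],"rotation":[0,0,0]},{"hand":0.026,"offset":[0,0,0],"rotation":[0,0,0]}]' >/dev/null
python3 -c "
from h import *
arc()
p=vision.read_camera('side')
cv2.imwrite('pics/s18.png',cv2.resize(p['color'][140:200,200:280],(800,600),interpolation=0))
arc()"
```

```text
t 25.35 arc r 56.3 ang 130.7 tool radial dir 123.6 z 80.7 F tool [-0.1  0.7  0.1] open 25.8
t 27.6 arc r 56.3 ang 130.7 tool radial dir 123.6 z 80.6 F tool [-0.1 -0.3  0.2] open 25.7
t 27.65 arc r 56.3 ang 130.8 tool radial dir 123.6 z 80.6 F tool [ 0.2 -0.5  0.2] open 26.2
```

View pics/s18.png

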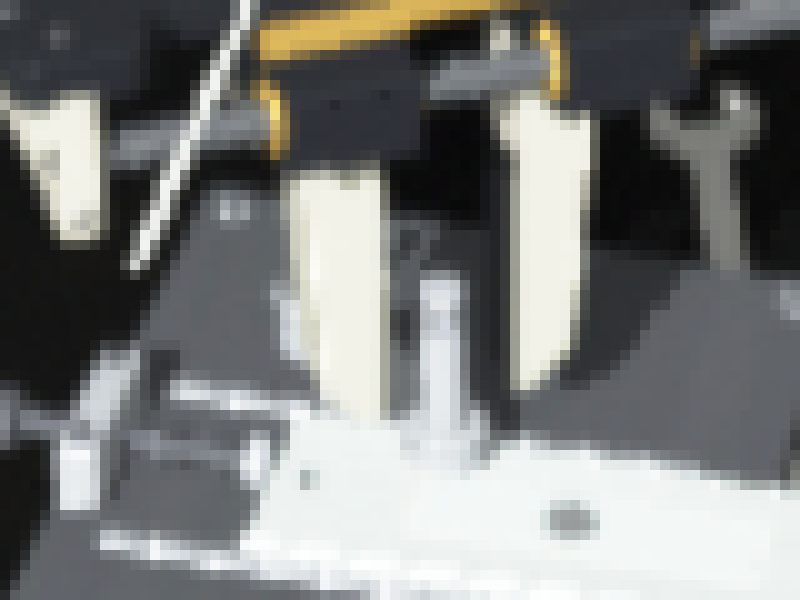

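The post rests in the same place (440,340) as after the first release, so it sits at the stop. Now I'll swing it back with the other finger. First I reorient the tool and close the gap slowly.

```bash
python3 -m crank '[{"hand":0.026,"offset":[0,0,0],"rotation":[-5,0,0]},{"hand":0.026,"offset":[0,0,0],"rotation":[-5,0,0]},{"hand":0.026,"offset":[0,0.0015,0],"rotation":[-1.5,0,0]},{"hand":0.026,"offset":[0,0.0019,0],"rotation":[-2,0,0]},{"hand":0.026,"offset":[0,0.0019,0],"rotation":[-2,0,0]},{"hand":0.026,"offset":[0,0.0019,0],"rotation":[-2,0,0]},{"hand":0.026,"offset":[0,0.001,0],"rotation":[-1,0,0]}]' >/dev/null
python3 -c "
from h import *
arc()"
python3 -m crank '[{"hand":0.026,"offset":[0,0.001,0],"rotation":[-1,0,0]},{"hand":0.026,"offset":[0,0.001,0],"rotation":[-1,0,0]},{"hand":0.026,"offset":[0,0.001,0],"rotation":[-1,0,0]},{"hand":0.026,"offset":[0,0.001,0],"rotation":[-1,0,0]}]' >/dev/null
python3 -c "
from h import *
arc()"
python3 -m crank '[{"hand":0.026,"offset":[0,0.001,0],"rotation":[-1,0,0]},{"hand":0.026,"offset":[0,0.001,0],"rotation":[-1,0,0]},{"hand":0.026,"offset":[0,0.001,0],"rotation":[-1,0,0]},{"hand":0.026,"offset":[0,0.001,0],"rotation":[-1,0,0]}]' >/dev/null
python3 -c "
from h import *
arc()"
```

```text
t 28.35 arc r 56.0 ang 139.3 tool radial dir 142.1 z 80.6 F tool [ 0.6  0.6 -0.1] open 25.9
t 28.75 arc r 55.8 ang 143.2 tool radial dir 146.2 z 80.6 F tool [-0.2 -1.1 -0.7] open 26.2
t 29.15 arc r 55.6 ang 147.3 tool radial dir 150.2 z 80.7 F tool [ 0.6 -2.4 -1.2] open 26.1
```

```bash
python3 -m crank '[{"hand":0.026,"offset":[0,0.0014,0],"rotation":[-1.5,0,0]},{"hand":0.026,"offset":[0,0.0014,0],"rotation":[-1.5,0,0]},{"hand":0.026,"offset":[0,0.0014,0],"rotation":[-1.5,0,0]},{"hand":0.026,"offset":[0,0.0014,0],"rotation":[-1.5,0,0]}]' >/dev/null
python3 -c "
from h import *
arc()"
python3 -m crank '[{"hand":0.026,"offset":[0,0.0014,0],"rotation":[-1.5,0,0]},{"hand":0.026,"offset":[0,0.0014,0],"rotation":[-1.5,0,0]},{"hand":0.026,"offset":[0,0.0014,0],"rotation":[-1.5,0,0]},{"hand":0.026,"offset":[0,0.0014,0],"rotation":[-1.5,0,0]}]' >/dev/null
python3 -c "
from h import *
arc()"
python3 -m crank '[{"hand":0.026,"offset":[0,0.0014,0],"rotation":[-1.5,0,0]},{"hand":0.026,"offset":[0,0.0014,0],"rotation":[-1.5,0,0]},{"hand":0.026,"offset":[0,0.0014,0],"rotation":[-1.5,0,0]},{"hand":0.026,"offset":[0,0.0014,0],"rotation":[-1.5,0,0]}]' >/dev/null
python3 -c "
from h import *
arc()
p=vision.read_camera('side')
cv2.imwrite('pics/s19.png',cv2.resize(p['color'][110:230,180:340],(800,600),interpolation=0))"
```

```text
t 29.55 arc r 55.5 ang 153.2 tool radial dir 156.3 z 80.6 F tool [ 1.  -1.9  0.2] open 26.2
t 29.95 arc r 55.4 ang 159.2 tool radial dir 162.3 z 80.5 F tool [-0.6 -0.4  0.1] open 25.9
t 30.35 arc r 55.0 ang 164.7 tool radial dir 168.3 z 80.6 F tool [-0.   0.2  0.5] open 25.8
```

View pics/s19.png

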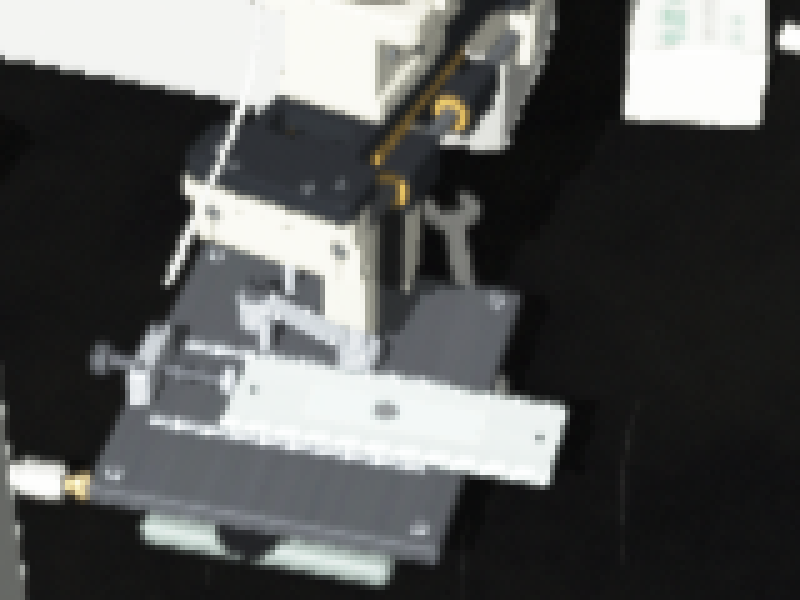

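The clip is off the carrier, with its nose at (358,350). I'll keep swinging to parking.

```bash
python3 -m crank '[{"hand":0.026,"offset":[0,0.0019,0],"rotation":[-2,0,0]},{"hand":0.026,"offset":[0,0.0029,0],"rotation":[-3,0,0]},{"hand":0.026,"offset":[0,0.0029,0],"rotation":[-3,0,0]},{"hand":0.026,"offset":[0,0.0029,0],"rotation":[-3,0,0]},{"hand":0.026,"offset":[0,0.0029,0],"rotation":[-3,0,0]},{"hand":0.026,"offset":[0,0.0029,0],"rotation":[-3,0,0]},{"hand":0.026,"offset":[0,0.0029,0],"rotation":[-3,0,0]},{"hand":0.026,"offset":[0,0.0029,0],"rotation":[-3,0,0]}]' >/dev/null
python3 -c "
from h import *
arc()"
python3 -m crank '[{"hand":0.026,"offset":[0,0.0029,0],"rotation":[-3,0,0]},{"hand":0.026,"offset":[0,0.0029,0],"rotation":[-3,0,0]},{"hand":0.026,"offset":[0,0.0029,0],"rotation":[-3,0,0]},{"hand":0.026,"offset":[0,0.0029,0],"rotation":[-3,0,0]},{"hand":0.026,"offset":[0,0.0029,0],"rotation":[-3,0,0]},{"hand":0.026,"offset":[0,0.0029,0],"rotation":[-3,0,0]},{"hand":0.026,"offset":[0,0.0029,0],"rotation":[-3,0,0]},{"hand":0.026,"offset":[0,0.0019,0],"rotation":[-2,0,0]}]' >/dev/null
python3 -c "
from h import *
arc()
p=vision.read_camera('side')
cv2.imwrite('pics/s20.png',cv2.resize(p['color'][110:230,180:340],(800,600),interpolation=0))"
```

```text
t 31.2 arc r 54.2 ang 188.0 tool radial dir 191.3 z 80.7 F tool [ 0.7 -0.6 -0.5] open 26.1
t 32.0 arc r 53.7 ang 211.7 tool radial dir 214.3 z 80.7 F tool [ 0.9 -1.7 -0.5] open 25.9
```

View pics/s20.png

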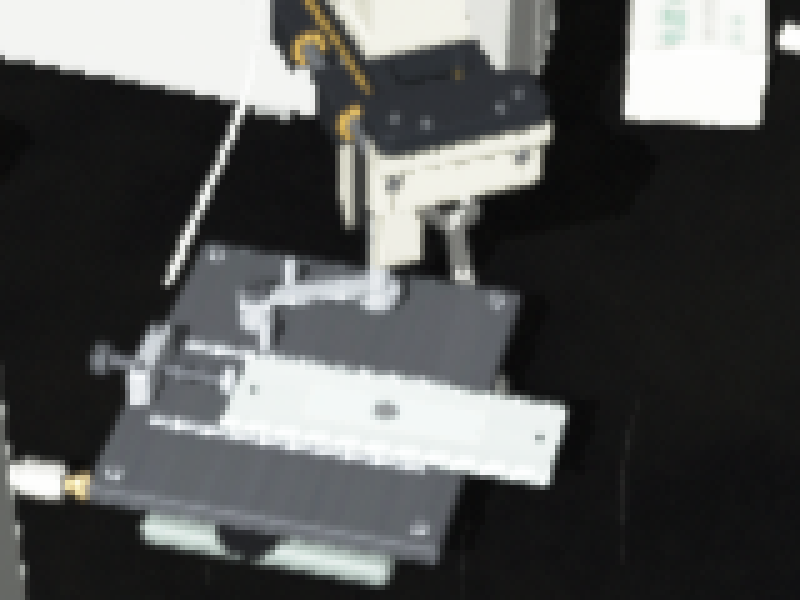

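```bash
python3 -m crank '[{"hand":0.026,"offset":[0,0.0019,0],"rotation":[-2,0,0]},{"hand":0.026,"offset":[0,0.0019,0],"rotation":[-2,0,0]},{"hand":0.026,"offset":[0,0.0019,0],"rotation":[-2,0,0]},{"hand":0.026,"offset":[0,0.0019,0],"rotation":[-2,0,0]},{"hand":0.026,"offset":[0,0.0019,0],"rotation":[-2,0,0]},{"hand":0.026,"offset":[0,0.0019,0],"rotation":[-2,0,0]},{"hand":0.026,"offset":[0,0.0019,0],"rotation":[-2,0,0]}]' >/dev/null
python3 -c "
from h import *
arc()"
python3 -m crank '[{"hand":0.026,"offset":[0,0.001,0],"rotation":[-1,0,0]},{"hand":0.026,"offset":[0,0.001,0],"rotation":[-1,0,0]}]' >/dev/null
python3 -c "
from h import *
arc()"
python3 -m crank '[{"hand":0.026,"offset":[0,0.001,0],"rotation":[-1,0,0]},{"hand":0.026,"offset":[0,0.001,0],"rotation":[-1,0,0]}]' >/dev/null
python3 -c "
from h import *
arc()"
```

```text
t 32.75 arc r 53.4 ang 225.7 tool radial dir 228.2 z 80.6 F tool [-0.6 -0.6  0.7] open 26.0
t 32.95 arc r 53.4 ang 227.9 tool radial dir 230.1 z 80.6 F tool [-0.3 -1.   1.2] open 26.1
t 33.15 arc r 53.3 ang 230.1 tool radial dir 232.2 z 80.6 F tool [-0.5 -1.2  1.3] open 25.9
```

```bash
python3 -m crank '[{"hand":0.026,"offset":[0,0.001,0],"rotation":[-1,0,0]},{"hand":0.026,"offset":[0,0.001,0],"rotation":[-1,0,0]}]' >/dev/null
python3 -c "
from h import *
arc()"
python3 -m crank '[{"hand":0.026,"offset":[0,0.0007,0],"rotation":[-0.7,0,0]},{"hand":0.026,"offset":[0,0.0005,0],"rotation":[-0.5,0,0]}]' >/dev/null
python3 -c "
from h import *
arc()"
python3 -m crank '[{"hand":0.026,"offset":[0,0.0005,0],"rotation":[-0.5,0,0]},{"hand":0.026,"offset":[0,0.0005,0],"rotation":[-0.5,0,0]}]' >/dev/null
python3 -c "
from h import *
arc()"
```

```text
t 33.35 arc r 53.2 ang 232.3 tool radial dir 234.2 z 80.6 F tool [-0.1 -1.   0.8] open 26.0
t 33.55 arc r 53.2 ang 233.6 tool radial dir 235.4 z 80.6 F tool [ 0.3 -0.5 -0. ] open 25.9
t 33.75 arc r 53.1 ang 234.6 tool radial dir 236.4 z 80.6 F tool [-0.2 -0.4  0.3] open 26.2
```

```bash
python3 -m crank '[{"hand":0.026,"offset":[0,0.0005,0],"rotation":[-0.5,0,0]},{"hand":0.026,"offset":[0,0.0005,0],"rotation":[-0.5,0,0]}]' >/dev/null
python3 -c "
from h import *
arc()"
python3 -m crank '[{"hand":0.026,"offset":[0,0.0005,0],"rotation":[-0.5,0,0]},{"hand":0.026,"offset":[0,0.0005,0],"rotation":[-0.5,0,0]}]' >/dev/null
python3 -c "
from h import *
arc()"
```

```text
t 33.95 arc r 53.0 ang 235.7 tool radial dir 237.4 z 80.6 F tool [-0.4 -0.4  0.6] open 26.1
t 34.15 arc r 53.1 ang 236.8 tool radial dir 238.4 z 80.6 F tool [-0.3 -0.9  0.5] open 26.3
```

```bash
python3 -m crank '[{"hand":0.026,"offset":[0,0.0005,0],"rotation":[-0.5,0,0]},{"hand":0.026,"offset":[0,0.0005,0],"rotation":[-0.5,0,0]}]' >/dev/null
python3 -c "
from h import *
arc()"
python3 -m crank '[{"hand":0.026,"offset":[0,0.0005,0],"rotation":[-0.5,0,0]},{"hand":0.026,"offset":[0,0.0005,0],"rotation":[-0.5,0,0]}]' >/dev/null
python3 -c "
from h import *
arc()"
python3 -m crank '[{"hand":0.026,"offset":[0,0.0005,0],"rotation":[-0.5,0,0]},{"hand":0.026,"offset":[0,0.0005,0],"rotation":[-0.5,0,0]}]' >/dev/null
python3 -c "
from h import *
arc()"
```

```text
t 34.35 arc r 53.0 ang 237.9 tool radial dir 239.4 z 80.7 F tool [ 1.2 -1.4  0.6] open 25.8
t 34.55 arc r 53.0 ang 239.0 tool radial dir 240.4 z 80.7 F tool [-0.2 -1.2  0.9] open 26.3
t 34.75 arc r 53.0 ang 239.8 tool radial dir 241.4 z 80.6 F tool [-0.2 -2.4  1. ] open 25.9
```

```bash
python3 -m crank '[{"hand":0.026,"offset":[0,0.0005,0],"rotation":[-0.5,0,0]}]' >/dev/null
python3 -c "
from h import *
arc()"
python3 -m crank '[{"hand":0.026,"offset":[0,0.0005,0],"rotation":[0,0,0]}]' >/dev/null
python3 -c "
from h import *
arc()"
python3 -m crank '[{"hand":0.026,"offset":[0,0.0005,0],"rotation":[0,0,0]}]' >/dev/null
python3 -c "
from h import *
arc()"
```

```text
t 34.85 arc r 52.9 ang 240.1 tool radial dir 241.9 z 80.5 F tool [-1.6 -3.7 -0.6] open 25.8
t 34.95 arc r 53.0 ang 240.3 tool radial dir 241.9 z 80.4 F tool [-1.1 -5.5  0.7] open 26.1
t 35.05 arc r 53.0 ang 240.6 tool radial dir 241.8 z 80.4 F tool [-3.5 -7.6  0.6] open 26.2
```

```bash
python3 -m crank '[{"hand":0.026,"offset":[0,0.0005,0],"rotation":[0,0,0]}]' >/dev/null
python3 -c "
from h import *
arc()"
python3 -m crank '[{"hand":0.026,"offset":[0,0.0004,0],"rotation":[0,0,0]}]' >/dev/null
python3 -c "
from h import *
arc()"
```

```text
t 35.15 arc r 53.1 ang 240.8 tool radial dir 241.8 z 80.3 F tool [-4.2 -8.4  1.9] open 26.5
t 35.25 arc r 53.1 ang 241.0 tool radial dir 241.8 z 80.2 F tool [-4.2 -9.6  1.4] open 26.5
```

Parking stop is felt at nearly 10 N. I'll ease off, centre the fingers, and check the earlier top picture taken while clamped.

```bash
python3 -m crank '[{"hand":0.026,"offset":[0,-0.001,0],"rotation":[0,0,0]},{"hand":0.026,"offset":[0,-0.002,0],"rotation":[0,0,0]},{"hand":0.026,"offset":[0,-0.002,0],"rotation":[0,0,0]},{"hand":0.026,"offset":[0,-0.002,0],"rotation":[0,0,0]},{"hand":0.026,"offset":[0,-0.002,0],"rotation":[0,0,0]},{"hand":0.026,"offset":[0,0,0],"rotation":[0,0,0]}]' >/dev/null
python3 -c "
from h import *
arc()
p=vision.read_camera('side')
cv2.imwrite('pics/s21.png',cv2.resize(p['color'][140:200,200:280],(800,600),interpolation=0))
a=cv2.imread('pics/s18.png');b=cv2.imread('pics/s16.png')
cv2.imwrite('pics/cmp.png',cv2.resize(np.hstack([a[100:,150:600],b[100:,150:600]]),(800,450)))"
```

```text
t 35.85 arc r 53.6 ang 232.9 tool radial dir 241.8 z 80.7 F tool [-0.3 -0.3  0.2] open 25.6
```

View pics/t16.png

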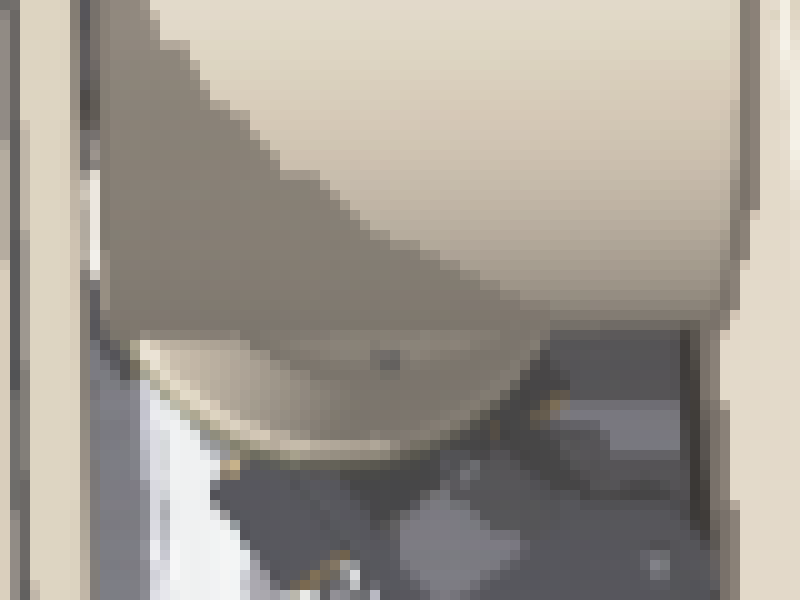

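View pics/s21.png

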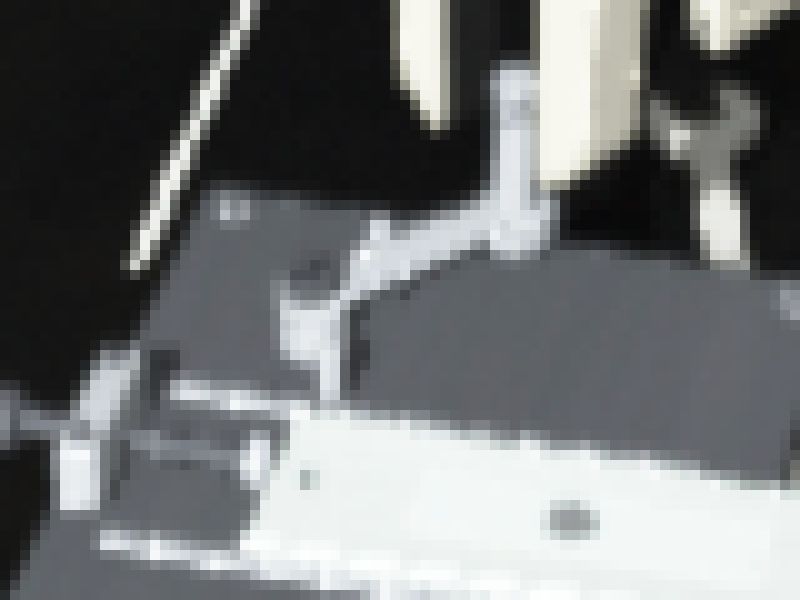

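The clip sits at the parking pin. I'll raise the fingers, turn the tool back, and look at the carrier.

```bash
python3 -m crank '[{"hand":0.026,"offset":[-0.025,0,0],"rotation":[0,0,0]},{"hand":0.026,"offset":[-0.025,0,0],"rotation":[0,0,0]},{"hand":0,"offset":[0,0,0],"rotation":[8,0,0]},{"hand":0,"offset":[0,0,0],"rotation":[8,0,0]},{"hand":0,"offset":[0,0,0],"rotation":[8,0,0]},{"hand":0,"offset":[0,0,0],"rotation":[8,0,0]},{"hand":0,"offset":[0,0,0],"rotation":[8,0,0]},{"hand":0,"offset":[0,0,0],"rotation":[8,0,0]}]' >/dev/null
python3 -m crank '[{"hand":0,"offset":[0,0,0],"rotation":[8,0,0]},{"hand":0,"offset":[0,0,0],"rotation":[5.8,0,0]}]' >/dev/null
python3 -c "
from h import *
where((-.145,.0013),.125,-90)
"
```

```text
t 36.9 stage [ -2.2 -92.9] z 130.7 tooly ang stage -90.3 xdir [ 0. -0. -1.] F stage [-0.68 -0.06] 0.51 open 0.3
tool offset mm [  5.6 -93.4 143.3] rot x -0.2914749344736549
```

```bash
python3 -m crank '[{"hand":0,"offset":[0,-0.023,0.035],"rotation":[0,0,0]},{"hand":0,"offset":[0,-0.023,0.036],"rotation":[0,0,0]},{"hand":0,"offset":[0,-0.023,0.036],"rotation":[0,0,0]},{"hand":0,"offset":[0,-0.0235,0.036],"rotation":[0,0,0]},{"hand":0,"offset":[0,0,0],"rotation":[0,0,0]},{"hand":0,"offset":[0,0,0],"rotation":[0,0,0]}]' >/dev/null
python3 -c "
from h import *
where((-.145,.0013),.0405,-90)
p=vision.read_camera('top')
cv2.imwrite('pics/t22.png',cv2.resize(p['color'][145:205,260:340],(800,600),interpolation=0))
p=vision.read_camera('side')
cv2.imwrite('pics/s22.png',cv2.resize(p['color'][110:230,180:340],(800,600),interpolation=0))
"
```

```text
t 37.5 stage [-145.4   -0. ] z 131.0 tooly ang stage -89.9 xdir [ 0.002 -0.    -1.   ] F stage [0.4  0.28] 0.21 open 0.8
tool offset mm [90.5 -1.3 -0.2] rot x 0.10654431816089982
```

View pics/t22.png

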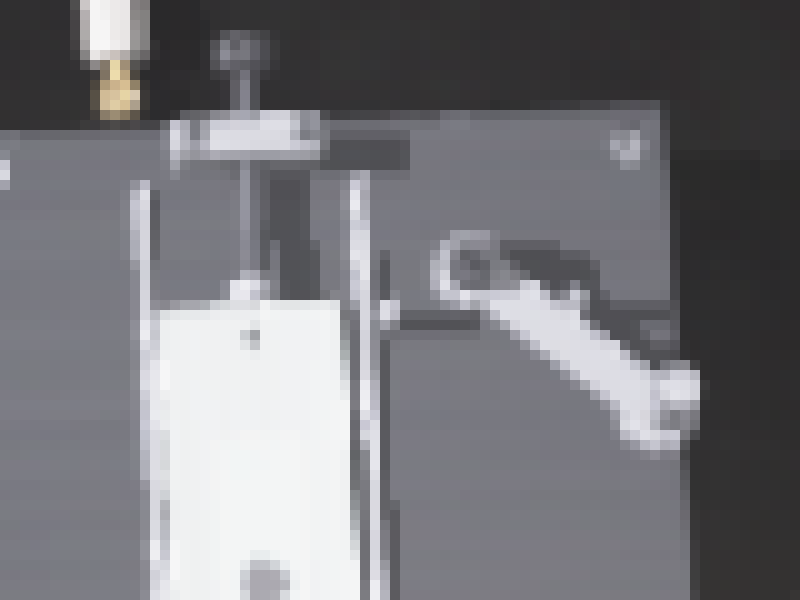

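View pics/s22.png

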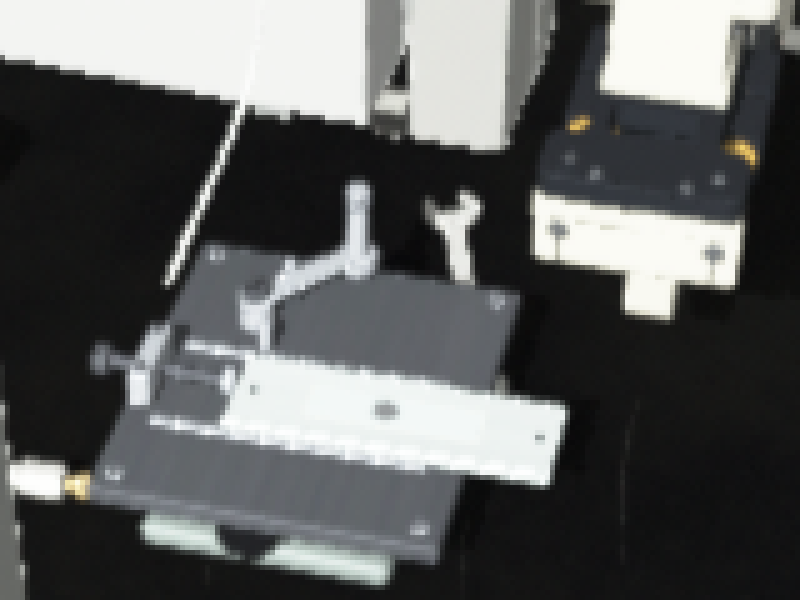

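The clip is at its parking pin (575,295), and the carrier has shifted slightly left but still looks home. I'll re-push it gently to be sure.

```bash
python3 -m crank '[{"hand":0,"offset":[0.03,-0.0005,0],"rotation":[0,0,0]},{"hand":0,"offset":[0.03,0,0],"rotation":[0,0,0]},{"hand":0,"offset":[0.02,0,0],"rotation":[0,0,0]},{"hand":0,"offset":[0.01,0,0],"rotation":[0,0,0]},{"hand":0,"offset":[0,0,0],"rotation":[0,0,0]},{"hand":0,"offset":[0,0,0],"rotation":[0,0,0]}]' >/dev/null
python3 -c "
from h import *
where((-.125,.0013),.0405,-90)
"
python3 -m crank '[{"hand":0,"offset":[0,0,-0.004],"rotation":[0,0,0]},{"hand":0,"offset":[0,0,-0.004],"rotation":[0,0,0]},{"hand":0,"offset":[0,0,-0.004],"rotation":[0,0,0]},{"hand":0,"offset":[0,0,-0.003],"rotation":[0,0,0]},{"hand":0,"offset":[0,0,-0.003],"rotation":[0,0,0]},{"hand":0,"offset":[0,0,-0.001],"rotation":[0,0,0]},{"hand":0,"offset":[0,0,0],"rotation":[0,0,0]}]' >/dev/null
python3 -c "
from h import *
where((-.1217,.0013),.0405,-90)
"
```

```text
t 38.2 stage [-1.444e+02 -1.000e-01] z 41.5 tooly ang stage -90.0 xdir [ 0.001 -0.    -1.   ] F stage [0.02 0.13] 0.04 open 0.6
tool offset mm [  1.   -1.4 -19.4] rot x 0.005899594104903372
t 38.9 stage [-126.3    0.2] z 40.6 tooly ang stage -90.0 xdir [-0. -0. -1.] F stage [0.65 0.05] -0.29 open 0.5
tool offset mm [ 0.1 -1.1 -4.6] rot x 0.03666317052574186
```

```bash
python3 -m crank '[{"hand":0,"offset":[0,0,-0.001],"rotation":[0,0,0]},{"hand":0,"offset":[0,0,-0.001],"rotation":[0,0,0]},{"hand":0,"offset":[0,0,-0.001],"rotation":[0,0,0]},{"hand":0,"offset":[0,0,-0.0005],"rotation":[0,0,0]}]' >/dev/null
python3 -c "
from h import *
where()
"
python3 -m crank '[{"hand":0,"offset":[0,0,-0.0005],"rotation":[0,0,0]}]' >/dev/null
python3 -c "
from h import *
where()
"
python3 -m crank '[{"hand":0,"offset":[0,0,-0.0004],"rotation":[0,0,0]}]' >/dev/null
python3 -c "
from h import *
where()
"
```

```text
t 39.3 stage [-122.8    0.2] z 40.7 tooly ang stage -90.0 xdir [ 0.  0. -1.] F stage [1.02 0.6 ] 0.27 open 0.6
t 39.4 stage [-122.3    0.2] z 40.6 tooly ang stage -90.0 xdir [ 0.  0. -1.] F stage [1.05 0.58] 0.5 open 0.4
t 39.5 stage [-122.     0.2] z 40.6 tooly ang stage -90.0 xdir [-0. -0. -1.] F stage [-1.35 -0.18] -0.23 open 0.6
```

```bash
python3 -m crank '[{"hand":0,"offset":[0,0,-0.0004],"rotation":[0,0,0]}]' >/dev/null
python3 -c "
from h import *
where()
"
python3 -m crank '[{"hand":0,"offset":[0,0,-0.0002],"rotation":[0,0,0]}]' >/dev/null
python3 -c "
from h import *
where()
"
```

```text
t 39.6 stage [-121.8    0.2] z 40.6 tooly ang stage -90.0 xdir [-0.001 -0.    -1.   ] F stage [-2.52 -1.2 ] 1.88 open 0.3
t 39.7 stage [-121.8    0.2] z 40.5 tooly ang stage -90.0 xdir [-0.001 -0.    -1.   ] F stage [-2.48  0.88] 2.41 open 0.3
```

```bash
python3 -m crank '[{"hand":0,"offset":[0,0,-0.0003],"rotation":[0,0,0]},{"hand":0,"offset":[0,0,0],"rotation":[0,0,0]}]' >/dev/null
python3 -c "
from h import *
where()
"
python3 -m crank '[{"hand":0,"offset":[0,0,0.0005],"rotation":[0,0,0]},{"hand":0,"offset":[0,0,0.002],"rotation":[0,0,0]},{"hand":0,"offset":[0,0,0.01],"rotation":[0,0,0]},{"hand":0,"offset":[0,0,0.01],"rotation":[0,0,0]},{"hand":0,"offset":[-0.03,0,0],"rotation":[0,0,0]},{"hand":0,"offset":[-0.04,0,0],"rotation":[0,0,0]},{"hand":0,"offset":[0,0,0],"rotation":[0,0,0]},{"hand":0,"offset":[0,0,0],"rotation":[0,0,0]}]' >/dev/null
python3 -c "
from h import *
where()
p=vision.read_camera('top')
cv2.imwrite('pics/t23.png',cv2.resize(p['color'][145:205,260:340],(800,600),interpolation=0))
cv2.imwrite('pics/t23f.png',p['color'])
p=vision.read_camera('side')
cv2.imwrite('pics/s23.png',cv2.resize(p['color'][100:300,150:400],(750,600)))
"
```

```text
t 39.9 stage [-121.7    0.2] z 40.4 tooly ang stage -90.0 xdir [-0.001 -0.    -1.   ] F stage [-5.98 -0.82] 4.37 open 0.4
t 40.7 stage [-1.43e+02  1.00e-01] z 111.8 tooly ang stage -90.0 xdir [ 0.003  0.    -1.   ] F stage [ 0.09 -0.08] -0.34 open 0.3
```

View pics/t23.png

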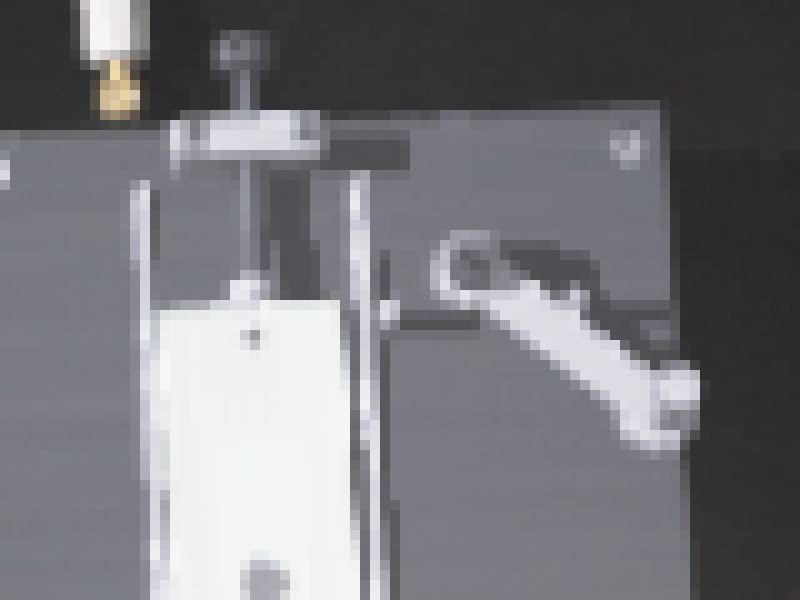

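View pics/s23.png

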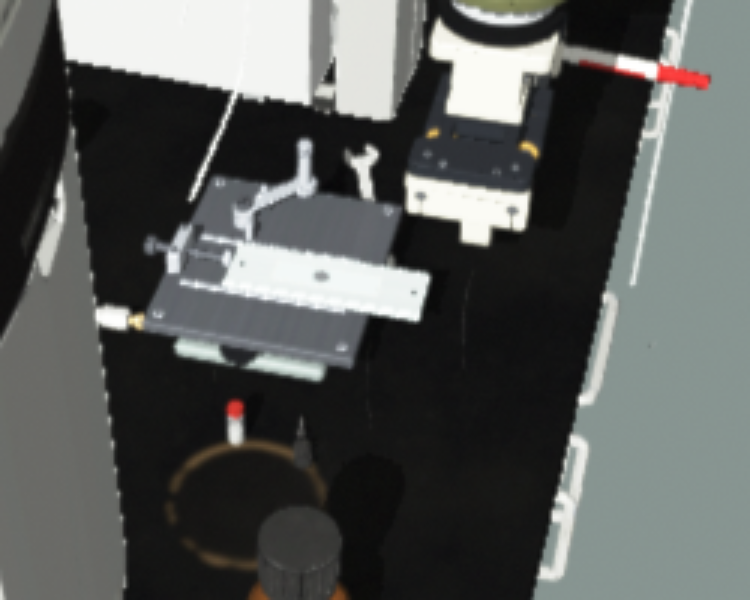

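Carrier edge (y≈302) is at the foot, the clip strip rests on its parking pin (575,295), the fingers are clear, and the bystanders are unmoved. Handing in.

```bash
python3 -c "
from h import *
print(ctrl.finish_job());where()"
```

```text
the job is handed in; nothing more can be done
None
the job is handed in; nothing more can be done
```

I did the whole sequence and handed it in at about 41 s; finishing gives no verdict.

- **Carrier home:** I pushed it until it stopped dead, at about 8 N in the push direction and 10 N in total.
- **Clip onto the carrier:** I swung it by its post with one finger. Riding up onto the edge took 4–6 N, then it slid easily at 1–2 N until a firm stop. I released it there and kept the fingers clear for over 2 s. I then pressed it again to about 9.7 N and released it for another 2 s. The post came to rest in the same place both times.
- **Clip back to parking:** I swung it back to its parking stop, where the push peaked at about 10.6 N in total. That is a little over the 10 N guide but below the 12 N limit.
- **Carrier checked again:** It stopped at the same point as before, within about 0.1 mm, this time at about 7 N.

**Last checks:** The final pictures show the carrier against the stop foot and the clip strip on its parking pin. The bystanders visible in them look unmoved, and the fingers are clear.

**What I could not confirm:**
- **Clamping pin:** this stop felt about three times softer than the parking stop, and the pin itself was hidden. That the clip was fully round rests on the force, the repeatable rest position, and the post angle matching the pin's estimated position (135–140° against 134–141°).
- **Camera offset:** the side camera read several millimetres off the top camera, so I used the top camera for positions.

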